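# Hang a cap carrier on a swinging pendant hook

### The arm

A 6-joint arm with a two-finger parallel gripper is mounted at the origin on the work surface. World frame = base frame: x ahead of the robot, y to its left, z up, the work surface at z = 0. Lengths are in m, angles in degrees, forces in N, time in s.
With the tool pointing down it reaches from about 0.4 to 0.825 m from the base axis. Payload 7 kg.
Tool frame: the origin (TCP) lies midway between the tips of the shut fingers; the grasp point (between the pads) lies 19 mm behind it; z points along the fingers, y is the line along which they close (so a half turn about z gives the same grasp; the last joint's range is limited). The gripper opens to 88 mm and grips with 3 to 60 N. Pads are 19 mm wide; open, the fingers measure 130 mm over their backs; the gripper's body (78 mm by 193 mm) begins 47 mm behind the grasp point.
Start: joints at [-55.8, 20.546, 0.682, 0, -70.136, -16.507], TCP at [0.205, -0.643, 0.227] pointing down, gripper open.
Joint ranges: [-176.03, 176.03], [-82.01, 121.73], [-58.28, 71.71], [-173.87, 95.51], [-174.79, -0.11], [-173.66, 173.66]. Speed limits (degrees/s): [136.94, 136.94, 172.46, 180, 180, 180].

### API

Orientations are given as [roll, pitch, yaw] about the fixed x, y, z axes, in that order (R = Rz(yaw) Ry(pitch) Rx(roll)).
In Python, from plant import r gives the robot as it stands.
- The arm moves only by the tool drive_tool, never from a script. Its argument "commands" is a list of rows, each an object of numbers: "hand": the closure, from 0 (fully open) to 1 (shut); "tx", "ty", "tz": the shift along the world's x, y, z scaled (see below); "turn": the turn about the world's z scaled (see below). A call has 1 to 10 rows; each row is the pose to reach, as a shift and turn from the pose commanded when the call began; what a row does not reach only later rows make up. The controller multiplies each number of a shift by 0.6 m and each number of a turn by 90 degrees. A row lasts 1/10 s, in which the tool goes at most 50 mm and 8.59 degrees, less where a joint would pass 70% of its speed; a pose out of reach is approached as far as the arm can. A call with a number of a shift or a turn outside -1 to 1 is refused whole. A call with a gripper value outside its range is refused whole. The fingers move at their own pace and stop on an object; "grip_force" is the grip in N (left out, the last holds). Time passes only in rows, so rows that repeat a pose let the fingers close. It gives the time, the measured TCP pose, the force, the opening and the grip force at its end, in the units of the state.
- r.get_state(): the state, without advancing time (a new reading comes with each control period).
- r.capture(name): name is "scene" or "top"; returns a dict with "frame" (384x512x3 uint8, red, green, blue), "fx", "fy", "cx", "cy" (pixels), "world_from_camera" (4x4, takes a point from camera to world coordinates). Camera axes: x right, y down, z forward; pixel columns grow to the right and rows downward; lengths in m; the calibration is good to about 2 mm. A picture is of the moment at which its call begins. There is no depth.
- r.close_job(): hands the job in; it is judged then, once.
Trained networks look in the newest picture that a camera, given by its name, has taken for a name from the list of things; names that differ only in an ending like _2 or _b are one class to them, and where a whole thing is asked for, a point or a joint stands for the part that bears it (a point fixed in the world has none). Each returns a list of dicts, best first, with "score" (0 to 1); they miss things now and then, are a little off and sometimes report something else, mostly with a low value. They report only what shows in the picture. A call takes as long as a camera call.
- r.trace(label, camera): "pixels" (384x512 bool, what is visible of it) and "extent" ([left, top, right, bottom] in pixels, round what is visible of it).
The state is a dict: "time_s": time; "joints": joint angles; "qd": joint speeds; "joint_torque": joint torques, N m; "tcp_pos": TCP position; "eef_rot": TCP orientation; "contact_force": force on the tool from outside, world axes, zero at the start; "moment": the same for the moment, N m; "gripper_width": finger opening in m; "gripper_force": force on a finger pad.
Only numpy, scipy, OpenCV 4.12 (cv2) and the standard library are available. Lean on these libraries where they do the work, as an engineer would, in place of code of your own. Each camera call takes 0.05 s, during which the arm holds its last target. There are 200 camera calls.

### The job

Hang the green cap carrier by the middle of its bar, between the two red collars, on the yellow hook that is swinging from the blue stand. First bring the empty hook to rest with a light, steady touch of the bar or a finger and keep it still for a second, then lower the carrier gently into it until the hook bears it, and only then let go; never knock or press the hook hard or swing it far out. Leave the carrier level and hanging almost still, clear of the table, and everything else on the table alone.

Things in the scene. Friction and masses are not known exactly. Their poses are not given: they have to be found in the camera images.
- hook (a joint): free swing of the hook about its pin, hardly damped: period about 0.7 s, goes on for minutes, up to about 0.4 rad to either side at the start. 0 = plumb; positive = its lower end swung to the stand's -x side (towards the robot). Stops at +-0.9.
- hook_pivot (a point): pivot pin of the yellow hook, fixed on the stand 320 mm above the table; axes of the hook: x along the throat, y along the pin, z up the hook. The hook is an 8 mm thick round bar, about 0.3 kg, J-shaped, opening upwards on the robot's side.
- hook_shank (a point): point on the centre line of the hook's straight shank, 98 mm below the pivot and 13 mm to its +x (the face towards the robot is 4 mm nearer); moves with the hook. The shank runs straight from 40 to 135 mm below the pivot, always 13 mm to +x.
- hook_tip (a point): end of the hook's upturned tip, 20 mm to -x of the pivot-seat line and 122 mm below the pivot (its round end reaches 118 mm); moves with the hook. The throat between tip and shank is 18 mm wide, flaring wider at the top.
- hook_seat (a point): point where the bar's centre line lies when seated in the hook's bottom: 146 mm below the pivot along the hook, moves with the hook
- stand: blue gallows stand fixed to the table, origin under the centre of its 150 x 170 x 12 mm base. A 30 mm square post 357 mm high stands on the origin; a 16 mm wide arm, 336 to 356 mm above the table, runs from it along the stand's -x to the pivot, 150 mm away. Its x points away from the robot, its y along the pin.
- bar_mid (a point): middle of the carrier's top bar (10 mm square, straight along the carrier's y, 210 mm long), 130 mm above the carrier's underside. Two red collars, 20 mm across, 6 mm thick, on the bar at y +-14 mm leave a 22 mm gap for the hook.
- bar_left (a point): grip place on the bar, 75 mm to +y of its middle, bar 10 mm square, free above and on both sides
- bar_right (a point): grip place on the bar, 75 mm to -y of its middle, the same
- carrier: the carrier, 0.24 to 0.38 kg, balanced about its middle, origin at the centre of its underside, y along the bar: a green 70 x 220 x 6 mm plate with three steel caps fixed on it (tops 36 mm up), two uprights at y +-105 mm and the bar between their tops. Held at one end, its free end droops a few mm, more when heavy.
- cap_a: loose steel cap 42 mm across, 30 mm high, bystander, origin under its centre
- cap_b: loose steel cap like cap_a, bystander
- cap_c: loose steel cap like cap_a, bystander
- gauge: dark plug gauge 44 mm across, 74 mm high, standing, bystander
- loupe: black loupe 48 mm across, 46 mm high, bystander
- driver: screwdriver with a red handle lying on the table, bystander

How it is judged:
By the outcome, as a careful person would: the job done as asked, in the order asked, and still so for the second after the job is handed in, with the robot touching nothing.
It also fails if it takes over 72 s, if anything falls off the work surface, if the arm or the gripper's body presses on something with over 40 N, if the wrist force passes 120 N, or if a joint passes its speed limit or range.

## Working session

There is one attempt and no reset: what is moved stays moved. The work goes in short steps, Python scripts to look and compute and a tool call to move; the robot and the scene stay as the last step left them, time stands still between calls to the robot, and variables do not carry over. Pictures are saved under pics/ and viewed, at most 10 in all, crops included, and the job is handed in when it is done.

Besides the shell and the picture viewer there is one more tool, called after "Emit:" in YAML: its name, and indented under it one key for each argument. drive_tool: Moves the arm, as the interface text tells. Its arguments: {"type":"object","properties":{"commands":{"type":"array"},"grip_force":{"type":"number"}},"required":["commands"]}

```bash
mkdir -p pics; ls
cat > h.py <<'E'
import numpy as np, cv2
from plant import r
def cap(n,f=None):
    c=r.capture(n)
    if f: cv2.imwrite(f,cv2.cvtColor(c["frame"],cv2.COLOR_RGB2BGR))
    return c
def ray(c,u,v):
    T=np.array(c["world_from_camera"]);d=T[:3,:3]@np.array([(u-c["cx"])/c["fx"],(v-c["cy"])/c["fy"],1.])
    return T[:3,3],d
def atz(c,u,v,z):
    o,d=ray(c,u,v);return o+d*(z-o[2])/d[2]
def proj(c,p):
    T=np.array(c["world_from_camera"]);q=T[:3,:3].T@(np.array(p)-T[:3,3]);return np.array([c["fx"]*q[0]/q[2]+c["cx"],c["fy"]*q[1]/q[2]+c["cy"]])
def tri(c1,a,c2,b):
    o1,d1=ray(c1,*a);o2,d2=ray(c2,*b)
    s=np.linalg.lstsq(np.c_[d1,-d2],o2-o1,rcond=None)[0]
    p,q=o1+s[0]*d1,o2+s[1]*d2
    return (p+q)/2,np.linalg.norm(p-q)
E
python3 - <<'E'
from h import *
a=cap("scene","pics/s0.png")
for n in ["carrier","stand","hook"]:
    t=r.trace(n,"scene");print(n,[(x["score"],x["extent"],x["pixels"].sum()) for x in t])
b=cap("top","pics/t0.png")
for n in ["carrier","stand","hook"]:
    t=r.trace(n,"top");print(n,[(x["score"],x["extent"],x["pixels"].sum()) for x in t])
for c in(a,b): print(c["fx"],c["cx"],c["cy"],np.round(c["world_from_camera"],3).tolist())
s=r.get_state();print(s)
import os
i=np.hstack([cv2.imread("pics/s0.png"),cv2.imread("pics/t0.png")]);
E
```

```text
pics
carrier [(0.77, [163.5, 178.1, 228.3, 232.8], np.int64(1481))]
stand []
hook []
carrier [(0.76, [285.7, 198.9, 362.3, 229.6], np.int64(1480))]
stand [(0.71, [201.4, 110.3, 253.0, 207.7], np.int64(2486))]
hook []
395.3705334896492 250.22983089112552 196.46242091313928 [[-0.186, 0.803, -0.566, 1.174], [0.982, 0.16, -0.095, 0.092], [0.014, -0.574, -0.819, 1.158], [0.0, 0.0, 0.0, 1.0]]
356.22616548555493 252.43774560419754 192.88874964830615 [[0.013, -0.99, 0.14, 0.38], [-1.0, -0.013, 0.005, -0.008], [-0.003, -0.14, -0.99, 1.205], [0.0, 0.0, 0.0, 1.0]]
{'time_s': 0.4, 'joints': array([-5.57983227e+01,  2.05551516e+01,  6.74733519e-01, -9.03599662e-04,
       -7.01347248e+01, -1.65076177e+01]), 'qd': array([-0.09886033,  0.06915862,  0.08602062,  0.02948008, -0.09900067,
       -0.03597093]), 'joint_torque': array([ 7.46796577e-04, -5.81673360e+01,  2.92921364e+01,  6.99352697e+00,
        1.08475308e-02, -8.31976263e-05]), 'tcp_pos': array([ 0.20511222, -0.6430003 ,  0.22640413]), 'eef_rot': array([ 1.79985240e+02, -3.48800457e-03, -1.62306247e+02]), 'contact_force': array([ 0.43444259, -0.1479363 ,  0.31283302]), 'moment': array([ 0.02259671,  0.04006503, -0.02567645]), 'gripper_force': 0.0, 'gripper_width': 0.08757964492314672}
```

View pics/s0.png

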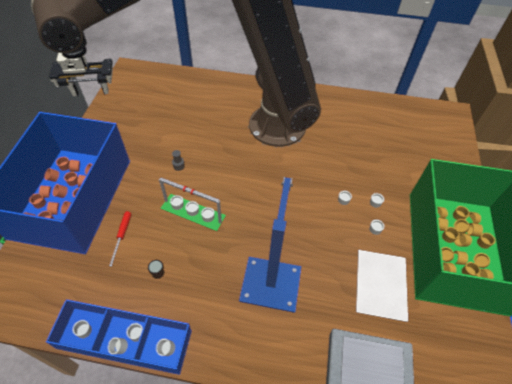

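View pics/t0.png

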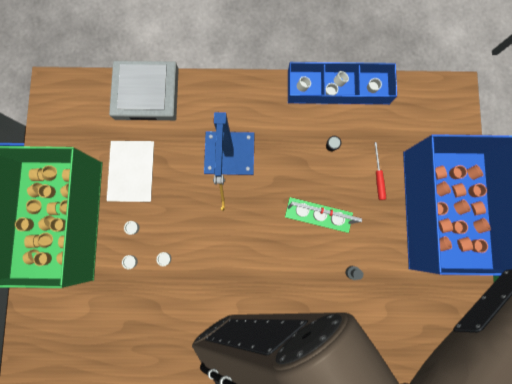

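The scene view shows the carrier at about (193,205) and the stand base at (271,283). In the top view the carrier is at about (322,214), the stand base at (229,153) and the hook at about (222,205). I'll enlarge crops for more precise points.

Run:
```python
import cv2,numpy as np
s=cv2.imread("pics/s0.png");t=cv2.imread("pics/t0.png")
f=lambda i,x,y:cv2.resize(i[y:y+75,x:x+100],None,fx=4,fy=4,interpolation=cv2.INTER_CUBIC)
m=np.vstack([np.hstack([f(t,275,180),f(s,150,165)]),np.hstack([f(t,180,140),f(s,235,245)])])
cv2.imwrite("pics/m1.png",m)
```

```text
(no output)
```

View pics/m1.png

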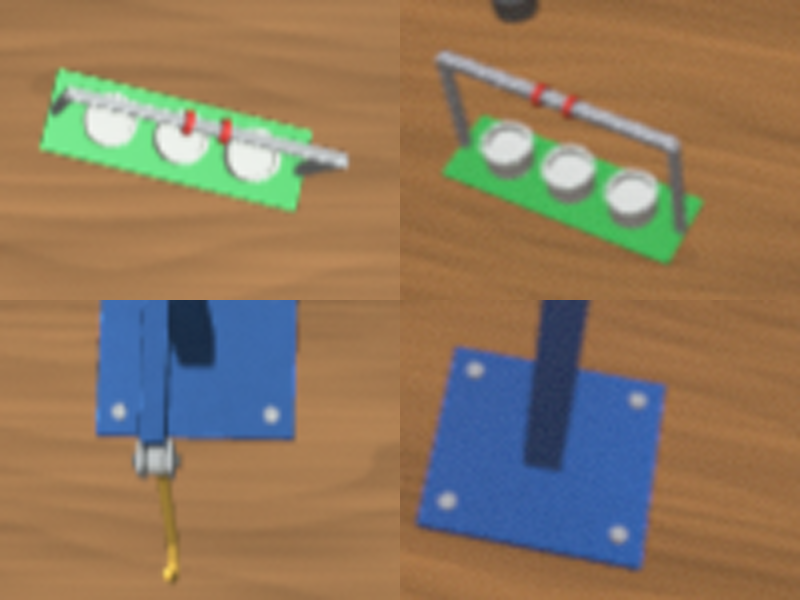

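Run:
```python
from h import *
a=cap("scene");b=cap("top")
T=lambda x,y:((x+.5)/4-.5+275,(y+.5)/4-.5+180)
S=lambda x,y:((x-400+.5)/4-.5+150,(y+.5)/4-.5+165)
for p,q in [((68,92),(676,145)),((346,160),(440,58)),((189,122),(570,105)),((226,131),(538,94))]:
    print(np.round(tri(b,T(*p),a,S(*q)),4) if 0 else tri(b,T(*p),a,S(*q)))
print("plate scene",[np.round(atz(a,*S(*p),.006),4)[:2] for p in [(480,115),(703,200),(669,264),(443,172)]])
print("plate top",[np.round(atz(b,*T(*p),.006),4)[:2] for p in [(60,68),(312,130),(296,211),(40,150)]])
U=lambda x,y:((x-400+.5)/4-.5+235,(y-300+.5)/4-.5+245)
C=np.array([atz(a,*U(*p),.012)[:2] for p in [(455,347),(665,383),(640,569),(417,524)]])
print("stand",C.round(4).tolist(),C.mean(0))
for i in range(4): print(np.degrees(np.arctan2(*(C[(i+1)%4]-C[i])[::-1])),np.linalg.norm(C[(i+1)%4]-C[i]))
V=lambda x,y:((x+.5)/4-.5+180,(y-300+.5)/4-.5+140)
D=np.array([atz(b,*V(*p),.012)[:2] for p in [(96,435),(294,439),(119,411),(271,415)]]);print("top stand front corners, bolts",D)
print("pivot@.32/.34",atz(b,*V(155,460),.32),atz(b,*V(155,460),.34))
# bolts in the scene
print([atz(a,*U(*p),.013)[:2].round(4) for p in [(475,369),(638,400),(447,501),(619,534)]])
# blue mask in the top view
t=cv2.imread("pics/t0.png");h=cv2.cvtColor(t,cv2.COLOR_BGR2HSV);m=cv2.inRange(h,(100,120,40),(125,255,255))
m[:, :195]=0;m[:,262:]=0;m[:100]=0;m[190:]=0
ys,xs=np.nonzero(m);print(xs.min(),xs.max(),ys.min(),ys.max())
```

```text
(array([ 0.50254858, -0.12109661,  0.13418685]), np.float64(7.703387152810165e-05))
(array([ 0.4541482 , -0.33027644,  0.13061562]), np.float64(0.00026944626546734874))
(array([ 0.48109415, -0.21254411,  0.13362691]), np.float64(0.0006936688900501291))
(array([ 0.47479478, -0.24072484,  0.1324079 ]), np.float64(0.0010499471481137514))
plate scene [array([ 0.4211, -0.3264]), array([ 0.4698, -0.1118]), array([ 0.5372, -0.1257]), array([ 0.4857, -0.3395])]
plate top [array([ 0.5376, -0.1279]), array([ 0.4877, -0.34  ]), array([ 0.4197, -0.3248]), array([ 0.4679, -0.111 ])]
stand [[0.6133, -0.0036], [0.6121, 0.1651], [0.7641, 0.164], [0.762, -0.004]] [0.68787267 0.08037917]
90.40450232373175 0.1687655400025352
-0.43362291723325475 0.15199660037658694
-90.70366552480593 0.16794804574481229
179.8750498236036 0.1487385784810974
top stand front corners, bolts [[ 0.61303097  0.16569431]
 [ 0.61169283 -0.00309262]
 [ 0.63413992  0.14671471]
 [ 0.63228665  0.0168109 ]]
pivot@.32/.34 [0.53719654 0.08311363 0.32      ] [0.53363518 0.08105486 0.34      ]
[array([0.6296, 0.0156]), array([0.6311, 0.1459]), array([0.7406, 0.0147]), array([0.7411, 0.1453])]
204 253 113 175
```

Run:
```python
from h import *
c=cap("scene")
for z in (.227,.3,.35,.4,.45,.5): print(z,proj(c,(.205,-.643,z)).round(0), proj(c,(.205,-.583,z)).round(0))
s=cv2.imread("pics/s0.png");cv2.imwrite("pics/w.png",cv2.resize(s[0:110,20:160],None,fx=4,fy=4,interpolation=cv2.INTER_CUBIC))
```

```text
0.227 [91. 93.] [108.  95.]
0.3 [84. 76.] [101.  78.]
0.35 [79. 63.] [97. 65.]
0.4 [74. 49.] [92. 52.]
0.45 [68. 35.] [87. 37.]
0.5 [62. 19.] [81. 22.]
```

View pics/w.png

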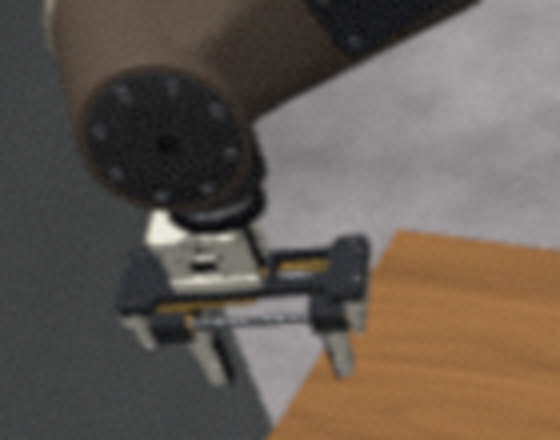

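Emit:
drive_tool:
  commands:
    - {"tx":0.08,"ty":0.08,"tz":0.03,"turn":0.0954}
    - {"tx":0.14,"ty":0.16,"turn":0.19,"tz":0.03}
    - {"tx":0.2,"ty":0.24,"turn":0.285,"tz":0.03}
    - {"tx":0.26,"ty":0.32,"turn":0.38,"tz":0.03}
    - {"tx":0.32,"ty":0.4,"turn":0.475,"tz":0.03}
    - {"tx":0.38,"ty":0.48,"turn":0.57,"tz":0.03}
    - {"tx":0.425,"ty":0.56,"turn":0.659,"tz":0.03}
    - {"tx":0.425,"ty":0.565,"turn":0.659,"tz":0.03}
    - {"tx":0.425,"ty":0.565,"turn":0.659,"tz":0}
    - {"tx":0.425,"ty":0.565,"turn":0.659,"tz":0}

```text
invalid input
```

Run:
```python
from h import *
from scipy.optimize import fsolve
c=cap("scene")
f=lambda q,t:proj(c,(.205+.827*q[1],-.643+.562*q[1],q[0]))-np.array(t)
print(fsolve(f,[.45,.05],args=([61.,36.],)),fsolve(f,[.45,.05],args=([62.,36.],)), fsolve(f,[.45,.05],args=([61.,51.],)))
```

```text
[0.62489199 0.29874532] [0.60672143 0.26842289] [0.68651427 0.45519253]
```

Emit:
drive_tool:
  commands:
    - {"hand":0,"tx":0.08,"ty":0.08,"tz":0.03,"turn":0.0954}
    - {"hand":0,"tx":0.14,"ty":0.16,"turn":0.19,"tz":0.03}
    - {"hand":0,"tx":0.2,"ty":0.24,"turn":0.285,"tz":0.03}
    - {"hand":0,"tx":0.26,"ty":0.32,"turn":0.38,"tz":0.03}
    - {"hand":0,"tx":0.32,"ty":0.4,"turn":0.475,"tz":0.03}
    - {"hand":0,"tx":0.38,"ty":0.48,"turn":0.57,"tz":0.03}
    - {"hand":0,"tx":0.425,"ty":0.56,"turn":0.659,"tz":0.03}
    - {"hand":0,"tx":0.425,"ty":0.565,"turn":0.659,"tz":0.03}
    - {"hand":0,"tx":0.425,"ty":0.565,"turn":0.659,"tz":0}
    - {"hand":0,"tx":0.425,"ty":0.565,"turn":0.659,"tz":0}

```text
time_s: 1.6
tcp_pos: [0.4609, -0.3008, 0.2249]
eef_rot: [179.9, 0.1, -102.8]
contact_force: [-0.6, -0.4, -0.5]
gripper_width: 0.0877
gripper_force: 0.0
```

Emit:
drive_tool:
  commands:
    - {"hand":0,"tx":0,"ty":-0.005,"tz":-0.05,"turn":-0.002}
    - {"hand":0,"tx":0,"ty":-0.005,"tz":-0.1,"turn":-0.002}
    - {"hand":0,"tx":0,"ty":-0.005,"tz":-0.15,"turn":-0.002}
    - {"hand":0,"tx":0,"ty":-0.005,"tz":-0.18,"turn":-0.002}
    - {"hand":0,"tx":0,"ty":-0.005,"tz":-0.19,"turn":-0.002}
    - {"hand":0,"tx":0,"ty":-0.005,"tz":-0.19,"turn":-0.002}

```text
time_s: 2.2
tcp_pos: [0.4597, -0.3074, 0.1123]
eef_rot: [179.9, -0.0, -103.2]
contact_force: [-0.6, -0.1, 0.2]
gripper_width: 0.0874
gripper_force: 0.0
```

Run:
```python
from h import *
c=cap("scene","pics/s2.png");d=cap("top","pics/t2.png")
f=lambda n,x,y:cv2.resize(cv2.imread(n)[y:y+150,x:x+133],None,fx=3,fy=3,interpolation=cv2.INTER_CUBIC)
cv2.imwrite("pics/m2.png",np.hstack([f("pics/s2.png",110,90),f("pics/t2.png",270,150)]))
```

```text
(no output)
```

View pics/m2.png

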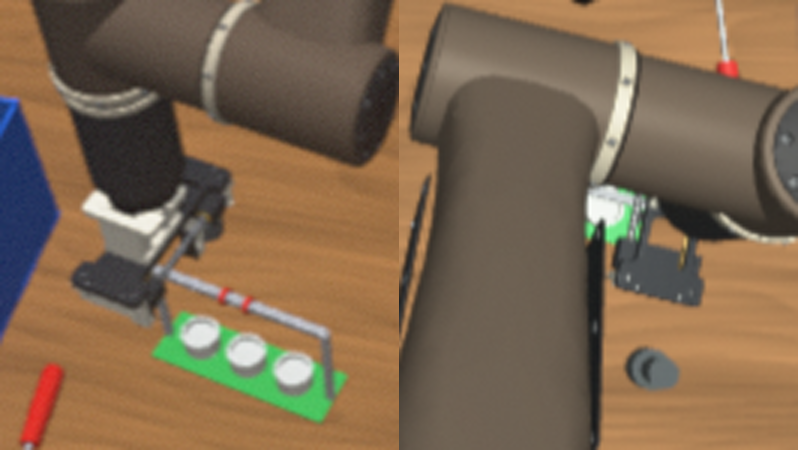

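The left picture shows the gripper straddling the bar near its right end. The wrist and forearm cylinders reach out over the +y side, where the stand's arm would be when hanging. I'll grip at bar_left instead so the arm stays clear of the stand.

Emit:
drive_tool:
  commands:
    - {"hand":0,"tx":0,"ty":0,"tz":0.06,"turn":0}
    - {"hand":0,"tx":0.01,"ty":0.05,"tz":0.09,"turn":0.002}
    - {"hand":0,"tx":0.03,"ty":0.12,"tz":0.09,"turn":0.002}
    - {"hand":0,"tx":0.045,"ty":0.19,"tz":0.09,"turn":0.002}
    - {"hand":0,"tx":0.061,"ty":0.25,"tz":0.09,"turn":0.002}
    - {"hand":0,"tx":0.061,"ty":0.266,"tz":0.08,"turn":0.002}
    - {"hand":0,"tx":0.061,"ty":0.266,"tz":0.03,"turn":0.002}
    - {"hand":0,"tx":0.061,"ty":0.266,"tz":0,"turn":0.002}
    - {"hand":0,"tx":0.061,"ty":0.266,"tz":-0.002,"turn":0.002}
    - {"hand":0,"tx":0.061,"ty":0.266,"tz":-0.002,"turn":0.002}

```text
time_s: 3.3
tcp_pos: [0.4971, -0.1478, 0.1122]
eef_rot: [-180.0, -0.0, -103.0]
contact_force: [-1.3, 0.9, 0.2]
gripper_width: 0.0877
gripper_force: 0.0
```

Emit:
drive_tool:
  commands:
    - {"hand":0.5,"tx":0,"ty":0,"tz":0,"turn":0}
    - {"hand":0.7,"tx":0,"ty":0,"tz":0,"turn":0}
    - {"hand":0.8,"tx":0,"ty":0,"tz":0,"turn":0}
    - {"hand":0.9,"tx":0,"ty":0,"tz":0,"turn":0}
    - {"hand":1,"tx":0,"ty":0,"tz":0,"turn":0}
    - {"hand":1,"tx":0,"ty":0,"tz":0,"turn":0}
    - {"hand":1,"tx":0,"ty":0,"tz":0,"turn":0}
    - {"hand":1,"tx":0,"ty":0,"tz":0,"turn":0}
    - {"hand":1,"tx":0,"ty":0,"tz":0,"turn":0}
    - {"hand":1,"tx":0,"ty":0,"tz":0,"turn":0}
  grip_force: 40

```text
time_s: 4.3
tcp_pos: [0.4967, -0.1474, 0.1113]
eef_rot: [180.0, -0.0, -103.0]
contact_force: [-1.7, 0.2, 0.5]
gripper_width: 0.0129
gripper_force: 0.4
```

Emit:
drive_tool:
  commands:
    - {"hand":1,"tx":0,"ty":0,"tz":0,"turn":0}
    - {"hand":1,"tx":0,"ty":0,"tz":0,"turn":0}
    - {"hand":1,"tx":0,"ty":0,"tz":0,"turn":0}
    - {"hand":1,"tx":0,"ty":0,"tz":0,"turn":0}
    - {"hand":1,"tx":0,"ty":0,"tz":0,"turn":0}
    - {"hand":1,"tx":0,"ty":0,"tz":0.005,"turn":0}
    - {"hand":1,"tx":0,"ty":0,"tz":0.015,"turn":0}
    - {"hand":1,"tx":0,"ty":0,"tz":0.03,"turn":0}
    - {"hand":1,"tx":0,"ty":0,"tz":0.05,"turn":0}
    - {"hand":1,"tx":0,"ty":0,"tz":0.07,"turn":0}
  grip_force: 60

```text
time_s: 5.3
tcp_pos: [0.4969, -0.1475, 0.1546]
eef_rot: [-180.0, 0.0, -103.0]
contact_force: [0.9, 0.2, -3.4]
gripper_width: 0.0096
gripper_force: 60.0
```

Emit:
drive_tool:
  commands:
    - {"hand":1,"tx":-0.01,"ty":0,"tz":0.02,"turn":0}
    - {"hand":1,"tx":-0.03,"ty":0.02,"tz":0.04,"turn":0}
    - {"hand":1,"tx":-0.06,"ty":0.06,"tz":0.06,"turn":0}
    - {"hand":1,"tx":-0.09,"ty":0.1,"tz":0.08,"turn":0.02}
    - {"hand":1,"tx":-0.12,"ty":0.14,"tz":0.1,"turn":0.04}
    - {"hand":1,"tx":-0.14,"ty":0.18,"tz":0.11,"turn":0.06}
    - {"hand":1,"tx":-0.145,"ty":0.22,"tz":0.11,"turn":0.08}
    - {"hand":1,"tx":-0.145,"ty":0.26,"tz":0.11,"turn":0.1}
    - {"hand":1,"tx":-0.145,"ty":0.3,"tz":0.11,"turn":0.12}
    - {"hand":1,"tx":-0.145,"ty":0.34,"tz":0.11,"turn":0.144}

```text
time_s: 6.3
tcp_pos: [0.4092, 0.0574, 0.2204]
eef_rot: [-179.9, 0.1, -90.0]
contact_force: [-0.4, -0.6, -3.7]
gripper_width: 0.0092
gripper_force: 60.0
```

Emit:
drive_tool:
  commands:
    - {"hand":1,"tx":0,"ty":0.03,"tz":0,"turn":0}
    - {"hand":1,"tx":0,"ty":0.06,"tz":0,"turn":0}
    - {"hand":1,"tx":0,"ty":0.09,"tz":0,"turn":0}
    - {"hand":1,"tx":0,"ty":0.12,"tz":0,"turn":0}
    - {"hand":1,"tx":0,"ty":0.145,"tz":0,"turn":0}
    - {"hand":1,"tx":0,"ty":0.16,"tz":0,"turn":0}
    - {"hand":1,"tx":0,"ty":0.17,"tz":0,"turn":0}
    - {"hand":1,"tx":0,"ty":0.175,"tz":0,"turn":0}
    - {"hand":1,"tx":0,"ty":0.175,"tz":0,"turn":0}
    - {"hand":1,"tx":0,"ty":0.175,"tz":0,"turn":0}

```text
time_s: 7.3
tcp_pos: [0.4096, 0.1611, 0.2193]
eef_rot: [180.0, -0.0, -90.1]
contact_force: [0.0, 0.2, -3.2]
gripper_width: 0.009
gripper_force: 60.0
```

Run:
```python
from h import *
c=cap("scene","pics/s3.png");d=cap("top","pics/t3.png")
f=lambda n,x,y:cv2.resize(cv2.imread(n)[y:y+150,x:x+133],None,fx=3,fy=3,interpolation=cv2.INTER_CUBIC)
cv2.imwrite("pics/m3.png",np.hstack([f("pics/s3.png",215,90),f("pics/t3.png",170,120)]))
s=r.get_state();print(s["tcp_pos"],s["contact_force"],s["moment"],s["gripper_width"])
```

```text
[0.40967841 0.16111744 0.21933233] [ 0.68933153  0.69680416 -3.50908655] [ 0.24088907  0.12801705 -0.00528602] 0.009155209937916142
```

View pics/m3.png

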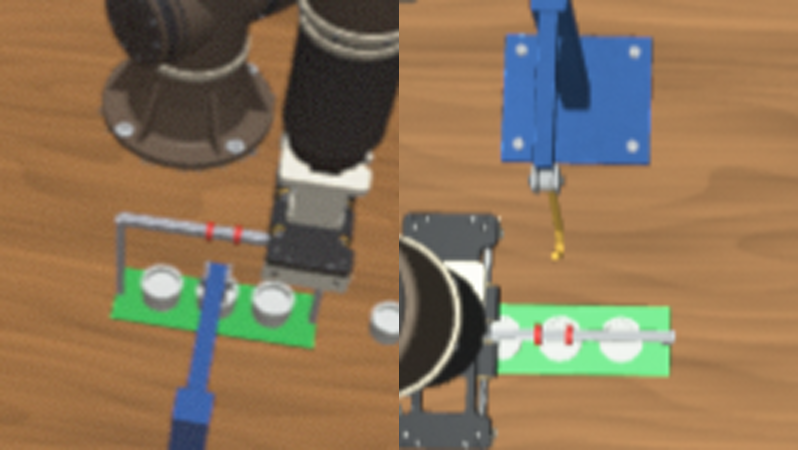

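Run:
```python
from h import *
a=cap("scene");b=cap("top")
T=lambda x,y:((x-399+.5)/3-.5+170,(y+.5)/3-.5+120)
S=lambda x,y:((x+.5)/3-.5+215,(y+.5)/3-.5+90)
for p,q in [((538,334),(238,236)),((569,335),(210,231)),((672,337),(121,218))]: print(tri(b,T(*p),a,S(*q)))
for z in(.18,.2,.22):print("tip",atz(b,*T(557,256),z))
for z in(.32,.335):print("clevis",atz(b,*T(546,178),z))
print("post/arm top",atz(b,*T(547,160),.356),atz(b,*T(549,5),.356))
```

```text
(array([0.41090507, 0.09436062, 0.23729994]), np.float64(0.00014477488800889612))
(array([0.41038502, 0.06618672, 0.23774674]), np.float64(0.0002300458710420932))
(array([ 0.40975612, -0.02556884,  0.23565394]), np.float64(0.0018103934374797603))
tip [0.48778952 0.08408851 0.18      ]
tip [0.48567914 0.08229201 0.2       ]
tip [0.48356875 0.08049551 0.22      ]
clevis [0.53880621 0.08242033 0.32      ]
clevis [0.5361079  0.08088801 0.335     ]
post/arm top [0.54711756 0.07832635 0.356     ] [0.67737883 0.08011626 0.356     ]
```

Emit:
drive_tool:
  commands:
    - {"hand":1,"tx":0.01,"ty":0.001,"tz":0,"turn":0.001}
    - {"hand":1,"tx":0.03,"ty":0.001,"tz":0,"turn":0.001}
    - {"hand":1,"tx":0.05,"ty":0.001,"tz":0,"turn":0.001}
    - {"hand":1,"tx":0.07,"ty":0.001,"tz":0,"turn":0.001}
    - {"hand":1,"tx":0.09,"ty":0.001,"tz":0,"turn":0.001}
    - {"hand":1,"tx":0.105,"ty":0.001,"tz":0,"turn":0.001}
    - {"hand":1,"tx":0.12,"ty":0.001,"tz":0,"turn":0.001}
    - {"hand":1,"tx":0.13,"ty":0.001,"tz":0,"turn":0.001}
    - {"hand":1,"tx":0.137,"ty":0.001,"tz":0,"turn":0.001}
    - {"hand":1,"tx":0.14,"ty":0.001,"tz":0,"turn":0.001}

```text
time_s: 8.5
tcp_pos: [0.494, 0.1621, 0.2193]
eef_rot: [180.0, -0.0, -90.0]
contact_force: [0.3, 0.5, -4.0]
gripper_width: 0.0093
gripper_force: 60.0
```

Run:
```python
from h import *
from scipy.optimize import curve_fit
P=[];Tt=[]
for i in range(16):
    t=r.get_state()["time_s"];c=cap("top");f=c["frame"]
    h=cv2.cvtColor(f,cv2.COLOR_RGB2HSV);m=cv2.inRange(h,(20,130,90),(35,255,255));m[:178]=0;m[225:]=0;m[:,210:]*=1;m[:,:212]=0;m[:,250:]=0
    ys,xs=np.nonzero(m)
    if len(ys): P.append(atz(c,xs[ys>=ys.max()-1].mean(),ys.max(),.2)[0]);Tt.append(t)
print(np.round(P,3),Tt[0])
print(r.get_state()["tcp_pos"])
```

```text
[0.511 0.509 0.486 0.48  0.477 0.486 0.509 0.509 0.52  0.537 0.543 0.549
 0.54  0.529 0.514 0.509] 8.5
[0.49372173 0.16215986 0.21937365]
```

Emit:
drive_tool:
  commands:
    - {"hand":1,"tx":0.004,"ty":0,"tz":-0.004,"turn":0}
    - {"hand":1,"tx":0.008,"ty":0,"tz":-0.008,"turn":0}
    - {"hand":1,"tx":0.012,"ty":0,"tz":-0.012,"turn":0}
    - {"hand":1,"tx":0.015,"ty":0,"tz":-0.016,"turn":0}
    - {"hand":1,"tx":0.018,"ty":0,"tz":-0.017,"turn":0}
    - {"hand":1,"tx":0.02,"ty":0,"tz":-0.017,"turn":0}

```text
time_s: 9.9
tcp_pos: [0.5059, 0.1621, 0.2089]
eef_rot: [180.0, -0.0, -90.0]
contact_force: [-0.6, -0.5, -3.3]
gripper_width: 0.0093
gripper_force: 60.0
```

Emit:
drive_tool:
  commands:
    - {"hand":1,"tx":0.0005,"ty":0,"tz":0,"turn":0}
    - {"hand":1,"tx":0.001,"ty":0,"tz":0,"turn":0}
    - {"hand":1,"tx":0.0015,"ty":0,"tz":0,"turn":0}
    - {"hand":1,"tx":0.002,"ty":0,"tz":0,"turn":0}
    - {"hand":1,"tx":0.0025,"ty":0,"tz":0,"turn":0}
    - {"hand":1,"tx":0.003,"ty":0,"tz":0,"turn":0}
    - {"hand":1,"tx":0.0035,"ty":0,"tz":0,"turn":0}
    - {"hand":1,"tx":0.004,"ty":0,"tz":0,"turn":0}
    - {"hand":1,"tx":0.0045,"ty":0,"tz":0,"turn":0}
    - {"hand":1,"tx":0.005,"ty":0,"tz":0,"turn":0}

```text
time_s: 10.9
tcp_pos: [0.5088, 0.1621, 0.2092]
eef_rot: [-180.0, 0.0, -89.9]
contact_force: [-0.1, -0.1, -3.4]
gripper_width: 0.0091
gripper_force: 60.0
```

Emit:
drive_tool:
  commands:
    - {"hand":1,"tx":0.0005,"ty":0,"tz":0,"turn":0}
    - {"hand":1,"tx":0.001,"ty":0,"tz":0,"turn":0}
    - {"hand":1,"tx":0.0015,"ty":0,"tz":0,"turn":0}
    - {"hand":1,"tx":0.002,"ty":0,"tz":0,"turn":0}
    - {"hand":1,"tx":0.0025,"ty":0,"tz":0,"turn":0}
    - {"hand":1,"tx":0.003,"ty":0,"tz":0,"turn":0}
    - {"hand":1,"tx":0.0035,"ty":0,"tz":0,"turn":0}
    - {"hand":1,"tx":0.004,"ty":0,"tz":0,"turn":0}
    - {"hand":1,"tx":0.0045,"ty":0,"tz":0,"turn":0}
    - {"hand":1,"tx":0.005,"ty":0,"tz":0,"turn":0}

```text
time_s: 11.9
tcp_pos: [0.5117, 0.1622, 0.2092]
eef_rot: [-180.0, 0.0, -89.9]
contact_force: [-0.1, -0.3, -3.6]
gripper_width: 0.0089
gripper_force: 60.0
```

Emit:
drive_tool:
  commands:
    - {"hand":1,"tx":0.0005,"ty":0,"tz":0,"turn":0}
    - {"hand":1,"tx":0.001,"ty":0,"tz":0,"turn":0}
    - {"hand":1,"tx":0.0015,"ty":0,"tz":0,"turn":0}
    - {"hand":1,"tx":0.002,"ty":0,"tz":0,"turn":0}
    - {"hand":1,"tx":0.0025,"ty":0,"tz":0,"turn":0}
    - {"hand":1,"tx":0.003,"ty":0,"tz":0,"turn":0}
    - {"hand":1,"tx":0.0035,"ty":0,"tz":0,"turn":0}
    - {"hand":1,"tx":0.004,"ty":0,"tz":0,"turn":0}
    - {"hand":1,"tx":0.0045,"ty":0,"tz":0,"turn":0}
    - {"hand":1,"tx":0.005,"ty":0,"tz":0,"turn":0}

```text
time_s: 12.9
tcp_pos: [0.5148, 0.1621, 0.2091]
eef_rot: [-180.0, 0.0, -89.9]
contact_force: [-0.2, 0.2, -3.7]
gripper_width: 0.009
gripper_force: 60.0
```

Emit:
drive_tool:
  commands:
    - {"hand":1,"tx":0.0005,"ty":0,"tz":0,"turn":0}
    - {"hand":1,"tx":0.001,"ty":0,"tz":0,"turn":0}
    - {"hand":1,"tx":0.0015,"ty":0,"tz":0,"turn":0}
    - {"hand":1,"tx":0.002,"ty":0,"tz":0,"turn":0}
    - {"hand":1,"tx":0.0025,"ty":0,"tz":0,"turn":0}
    - {"hand":1,"tx":0.003,"ty":0,"tz":0,"turn":0}
    - {"hand":1,"tx":0.0035,"ty":0,"tz":0,"turn":0}
    - {"hand":1,"tx":0.004,"ty":0,"tz":0,"turn":0}
    - {"hand":1,"tx":0.0045,"ty":0,"tz":0,"turn":0}
    - {"hand":1,"tx":0.005,"ty":0,"tz":0,"turn":0}

```text
time_s: 13.9
tcp_pos: [0.5177, 0.1621, 0.2091]
eef_rot: [180.0, -0.0, -89.9]
contact_force: [0.8, -1.4, -3.1]
gripper_width: 0.0093
gripper_force: 60.0
```

```bash
cat >> h.py <<'E'
def hook(n=14):
    P=[]
    for i in range(n):
        c=cap("top");f=c["frame"]
        m=cv2.inRange(cv2.cvtColor(f,cv2.COLOR_RGB2HSV),(20,130,90),(35,255,255));m[:178]=0;m[225:]=0;m[:,:212]=0;m[:,250:]=0
        ys,xs=np.nonzero(m)
        if len(ys): P.append(atz(c,xs[ys>=ys.max()-1].mean(),ys.max(),.2)[0])
    s=r.get_state();print(np.round(P,3),s["time_s"],s["tcp_pos"],s["contact_force"])
E
python3 -c "
from h import *
hook()"
```

```text
[0.532 0.511 0.5   0.491 0.489 0.491 0.5   0.509 0.532 0.532 0.532 0.532
 0.532 0.532] 14.6 [0.51770565 0.16213867 0.20918359] [-0.90483132 -0.78564874 -3.16283544]
```

Emit:
drive_tool:
  commands:
    - {"hand":1,"tx":0.0005,"ty":0,"tz":0,"turn":0}
    - {"hand":1,"tx":0.001,"ty":0,"tz":0,"turn":0}
    - {"hand":1,"tx":0.0015,"ty":0,"tz":0,"turn":0}
    - {"hand":1,"tx":0.002,"ty":0,"tz":0,"turn":0}
    - {"hand":1,"tx":0.0025,"ty":0,"tz":0,"turn":0}
    - {"hand":1,"tx":0.003,"ty":0,"tz":0,"turn":0}
    - {"hand":1,"tx":0.0035,"ty":0,"tz":0,"turn":0}
    - {"hand":1,"tx":0.004,"ty":0,"tz":0,"turn":0}
    - {"hand":1,"tx":0.0045,"ty":0,"tz":0,"turn":0}
    - {"hand":1,"tx":0.005,"ty":0,"tz":0,"turn":0}

```text
time_s: 15.6
tcp_pos: [0.5208, 0.1622, 0.2092]
eef_rot: [-180.0, 0.0, -89.9]
contact_force: [0.3, -0.4, -4.2]
gripper_width: 0.0091
gripper_force: 60.0
```

Emit:
drive_tool:
  commands:
    - {"hand":1,"tx":0.0005,"ty":0,"tz":0,"turn":0}
    - {"hand":1,"tx":0.001,"ty":0,"tz":0,"turn":0}
    - {"hand":1,"tx":0.0015,"ty":0,"tz":0,"turn":0}
    - {"hand":1,"tx":0.002,"ty":0,"tz":0,"turn":0}
    - {"hand":1,"tx":0.0025,"ty":0,"tz":0,"turn":0}
    - {"hand":1,"tx":0.003,"ty":0,"tz":0,"turn":0}
    - {"hand":1,"tx":0.0035,"ty":0,"tz":0,"turn":0}
    - {"hand":1,"tx":0.004,"ty":0,"tz":0,"turn":0}
    - {"hand":1,"tx":0.0045,"ty":0,"tz":0,"turn":0}
    - {"hand":1,"tx":0.005,"ty":0,"tz":0,"turn":0}

```text
time_s: 16.6
tcp_pos: [0.5238, 0.1621, 0.2092]
eef_rot: [-180.0, -0.0, -89.9]
contact_force: [0.6, -1.0, -2.4]
gripper_width: 0.0091
gripper_force: 60.0
```

Emit:
drive_tool:
  commands:
    - {"hand":1,"tx":0.0005,"ty":0,"tz":0,"turn":0}
    - {"hand":1,"tx":0.001,"ty":0,"tz":0,"turn":0}
    - {"hand":1,"tx":0.0015,"ty":0,"tz":0,"turn":0}
    - {"hand":1,"tx":0.002,"ty":0,"tz":0,"turn":0}
    - {"hand":1,"tx":0.0025,"ty":0,"tz":0,"turn":0}
    - {"hand":1,"tx":0.003,"ty":0,"tz":0,"turn":0}
    - {"hand":1,"tx":0.0035,"ty":0,"tz":0,"turn":0}
    - {"hand":1,"tx":0.004,"ty":0,"tz":0,"turn":0}
    - {"hand":1,"tx":0.0045,"ty":0,"tz":0,"turn":0}
    - {"hand":1,"tx":0.005,"ty":0,"tz":0,"turn":0}

```text
time_s: 17.6
tcp_pos: [0.5268, 0.1621, 0.2092]
eef_rot: [-180.0, 0.0, -89.9]
contact_force: [-0.4, 0.1, -3.4]
gripper_width: 0.0091
gripper_force: 60.0
```

Emit:
drive_tool:
  commands:
    - {"hand":1,"tx":0.0005,"ty":0,"tz":0,"turn":0}
    - {"hand":1,"tx":0.001,"ty":0,"tz":0,"turn":0}
    - {"hand":1,"tx":0.0015,"ty":0,"tz":0,"turn":0}
    - {"hand":1,"tx":0.002,"ty":0,"tz":0,"turn":0}
    - {"hand":1,"tx":0.0025,"ty":0,"tz":0,"turn":0}
    - {"hand":1,"tx":0.003,"ty":0,"tz":0,"turn":0}
    - {"hand":1,"tx":0.0035,"ty":0,"tz":0,"turn":0}
    - {"hand":1,"tx":0.004,"ty":0,"tz":0,"turn":0}
    - {"hand":1,"tx":0.0045,"ty":0,"tz":0,"turn":0}
    - {"hand":1,"tx":0.005,"ty":0,"tz":0,"turn":0}

```text
time_s: 18.6
tcp_pos: [0.5297, 0.1621, 0.2092]
eef_rot: [180.0, 0.0, -89.9]
contact_force: [0.2, 0.5, -3.6]
gripper_width: 0.0092
gripper_force: 60.0
```

Emit:
drive_tool:
  commands:
    - {"hand":1,"tx":0.0005,"ty":0,"tz":0,"turn":0}
    - {"hand":1,"tx":0.001,"ty":0,"tz":0,"turn":0}
    - {"hand":1,"tx":0.0015,"ty":0,"tz":0,"turn":0}
    - {"hand":1,"tx":0.002,"ty":0,"tz":0,"turn":0}
    - {"hand":1,"tx":0.0025,"ty":0,"tz":0,"turn":0}
    - {"hand":1,"tx":0.003,"ty":0,"tz":0,"turn":0}
    - {"hand":1,"tx":0.0035,"ty":0,"tz":0,"turn":0}
    - {"hand":1,"tx":0.004,"ty":0,"tz":0,"turn":0}
    - {"hand":1,"tx":0.0045,"ty":0,"tz":0,"turn":0}
    - {"hand":1,"tx":0.005,"ty":0,"tz":0,"turn":0}

```text
time_s: 19.6
tcp_pos: [0.5328, 0.1621, 0.2092]
eef_rot: [-180.0, -0.0, -89.9]
contact_force: [-0.5, -0.4, -4.4]
gripper_width: 0.0093
gripper_force: 60.0
```

```bash
python3 -c "
from h import *
hook()"
```

```text
[0.517 0.514 0.511 0.506 0.509 0.511 0.511 0.514 0.514 0.514 0.517 0.514
 0.514 0.511] 20.3 [0.53270023 0.16214839 0.20916049] [ 0.46815256  0.188248   -3.98097454]
```

Emit:
drive_tool:
  commands:
    - {"hand":1,"tx":0.0005,"ty":0,"tz":0,"turn":0}
    - {"hand":1,"tx":0.001,"ty":0,"tz":0,"turn":0}
    - {"hand":1,"tx":0.0015,"ty":0,"tz":0,"turn":0}
    - {"hand":1,"tx":0.002,"ty":0,"tz":0,"turn":0}
    - {"hand":1,"tx":0.0025,"ty":0,"tz":0,"turn":0}
    - {"hand":1,"tx":0.003,"ty":0,"tz":0,"turn":0}
    - {"hand":1,"tx":0.0035,"ty":0,"tz":0,"turn":0}
    - {"hand":1,"tx":0.004,"ty":0,"tz":0,"turn":0}
    - {"hand":1,"tx":0.0045,"ty":0,"tz":0,"turn":0}
    - {"hand":1,"tx":0.005,"ty":0,"tz":0,"turn":0}

```text
time_s: 21.3
tcp_pos: [0.5357, 0.1621, 0.2092]
eef_rot: [180.0, -0.0, -90.0]
contact_force: [-0.0, 0.5, -3.2]
gripper_width: 0.0091
gripper_force: 60.0
```

Emit:
drive_tool:
  commands:
    - {"hand":1,"tx":0.0005,"ty":0,"tz":0,"turn":0}
    - {"hand":1,"tx":0.001,"ty":0,"tz":0,"turn":0}
    - {"hand":1,"tx":0.0015,"ty":0,"tz":0,"turn":0}
    - {"hand":1,"tx":0.002,"ty":0,"tz":0,"turn":0}
    - {"hand":1,"tx":0.0025,"ty":0,"tz":0,"turn":0}
    - {"hand":1,"tx":0.003,"ty":0,"tz":0,"turn":0}
    - {"hand":1,"tx":0.0035,"ty":0,"tz":0,"turn":0}
    - {"hand":1,"tx":0.004,"ty":0,"tz":0,"turn":0}
    - {"hand":1,"tx":0.0045,"ty":0,"tz":0,"turn":0}
    - {"hand":1,"tx":0.005,"ty":0,"tz":0,"turn":0}

```text
time_s: 22.3
tcp_pos: [0.5387, 0.1621, 0.2092]
eef_rot: [-180.0, -0.0, -89.9]
contact_force: [0.1, -0.3, -3.3]
gripper_width: 0.0095
gripper_force: 60.0
```

Emit:
drive_tool:
  commands:
    - {"hand":1,"tx":0.0005,"ty":0,"tz":0,"turn":0}
    - {"hand":1,"tx":0.001,"ty":0,"tz":0,"turn":0}
    - {"hand":1,"tx":0.0015,"ty":0,"tz":0,"turn":0}
    - {"hand":1,"tx":0.002,"ty":0,"tz":0,"turn":0}
    - {"hand":1,"tx":0.0025,"ty":0,"tz":0,"turn":0}
    - {"hand":1,"tx":0.003,"ty":0,"tz":0,"turn":0}
    - {"hand":1,"tx":0.0035,"ty":0,"tz":0,"turn":0}
    - {"hand":1,"tx":0.004,"ty":0,"tz":0,"turn":0}
    - {"hand":1,"tx":0.0045,"ty":0,"tz":0,"turn":0}
    - {"hand":1,"tx":0.005,"ty":0,"tz":0,"turn":0}

```text
time_s: 23.3
tcp_pos: [0.5417, 0.1621, 0.2091]
eef_rot: [180.0, -0.0, -89.9]
contact_force: [-0.5, 0.3, -3.3]
gripper_width: 0.0093
gripper_force: 60.0
```

Emit:
drive_tool:
  commands:
    - {"hand":1,"tx":0.0005,"ty":0,"tz":0,"turn":0}
    - {"hand":1,"tx":0.001,"ty":0,"tz":0,"turn":0}
    - {"hand":1,"tx":0.0015,"ty":0,"tz":0,"turn":0}
    - {"hand":1,"tx":0.002,"ty":0,"tz":0,"turn":0}
    - {"hand":1,"tx":0.0025,"ty":0,"tz":0,"turn":0}
    - {"hand":1,"tx":0.003,"ty":0,"tz":0,"turn":0}
    - {"hand":1,"tx":0.0035,"ty":0,"tz":0,"turn":0}
    - {"hand":1,"tx":0.004,"ty":0,"tz":0,"turn":0}
    - {"hand":1,"tx":0.0045,"ty":0,"tz":0,"turn":0}
    - {"hand":1,"tx":0.005,"ty":0,"tz":0,"turn":0}

```text
time_s: 24.3
tcp_pos: [0.5447, 0.1621, 0.2092]
eef_rot: [180.0, -0.0, -89.9]
contact_force: [-1.0, 0.4, -3.6]
gripper_width: 0.0096
gripper_force: 60.0
```

Run:
```python
from h import *
hook(22)
cap("top","pics/t4.png");cap("scene","pics/s4.png")
f=lambda n,x,y:cv2.resize(cv2.imread(n)[y:y+100,x:x+100],None,fx=4,fy=4,interpolation=cv2.INTER_CUBIC)
cv2.imwrite("pics/m4.png",np.hstack([f("pics/s4.png",215,140),f("pics/t4.png",170,130)]))
```

```text
[0.526 0.526 0.526 0.526 0.526 0.526 0.526 0.526 0.526 0.526 0.526 0.526
 0.526 0.526 0.526 0.526 0.526 0.526 0.526 0.526 0.526 0.526] 25.4 [0.54472682 0.16216346 0.20916255] [-0.2454975  -0.32713992 -3.23313684]
```

View pics/m4.png

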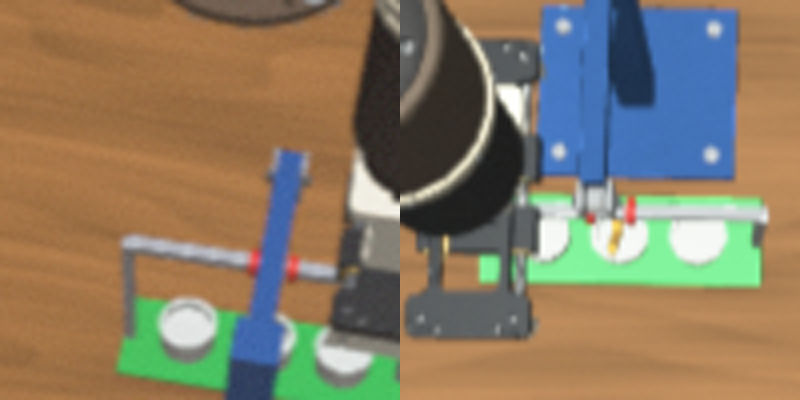

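The hook rests still against the bar, with its tip at (613,245) in the top crop, about midway between the collars at (591,217) and (630,211). I'll retreat slowly so the hook follows the bar to plumb.

Emit:
drive_tool:
  commands:
    - {"hand":1,"tx":-0.0003,"ty":0,"tz":0,"turn":0}
    - {"hand":1,"tx":-0.0007,"ty":0,"tz":0,"turn":0}
    - {"hand":1,"tx":-0.001,"ty":0,"tz":0,"turn":0}
    - {"hand":1,"tx":-0.0013,"ty":0,"tz":0,"turn":0}
    - {"hand":1,"tx":-0.0017,"ty":0,"tz":0,"turn":0}
    - {"hand":1,"tx":-0.002,"ty":0,"tz":0,"turn":0}
    - {"hand":1,"tx":-0.0023,"ty":0,"tz":0,"turn":0}
    - {"hand":1,"tx":-0.0027,"ty":0,"tz":0,"turn":0}
    - {"hand":1,"tx":-0.003,"ty":0,"tz":0,"turn":0}
    - {"hand":1,"tx":-0.0033,"ty":0,"tz":0,"turn":0}

```text
time_s: 26.5
tcp_pos: [0.5427, 0.1621, 0.2091]
eef_rot: [180.0, -0.0, -89.9]
contact_force: [-0.1, -0.1, -3.1]
gripper_width: 0.0094
gripper_force: 60.0
```

```bash
python3 -c "
from h import *
hook(3)"
```

```text
[0.523 0.523 0.523] 26.65 [0.54271593 0.16215674 0.20914946] [-0.80256135 -0.0232942  -3.19211566]
```

Emit:
drive_tool:
  commands:
    - {"hand":1,"tx":-0.0003,"ty":0,"tz":0,"turn":0}
    - {"hand":1,"tx":-0.0007,"ty":0,"tz":0,"turn":0}
    - {"hand":1,"tx":-0.001,"ty":0,"tz":0,"turn":0}
    - {"hand":1,"tx":-0.0013,"ty":0,"tz":0,"turn":0}
    - {"hand":1,"tx":-0.0017,"ty":0,"tz":0,"turn":0}
    - {"hand":1,"tx":-0.002,"ty":0,"tz":0,"turn":0}
    - {"hand":1,"tx":-0.0023,"ty":0,"tz":0,"turn":0}
    - {"hand":1,"tx":-0.0027,"ty":0,"tz":0,"turn":0}
    - {"hand":1,"tx":-0.003,"ty":0,"tz":0,"turn":0}
    - {"hand":1,"tx":-0.0033,"ty":0,"tz":0,"turn":0}

```text
time_s: 27.65
tcp_pos: [0.5407, 0.1621, 0.2092]
eef_rot: [-180.0, 0.0, -89.9]
contact_force: [-0.5, 0.6, -3.3]
gripper_width: 0.0089
gripper_force: 60.0
```

```bash
python3 -c "
from h import *
hook(3)"
```

```text
[0.52 0.52 0.52] 27.8 [0.54075305 0.16216184 0.20917537] [-0.11039514  0.28239425 -3.62620334]
```

Emit:
drive_tool:
  commands:
    - {"hand":1,"tx":-0.0003,"ty":0,"tz":0,"turn":0}
    - {"hand":1,"tx":-0.0007,"ty":0,"tz":0,"turn":0}
    - {"hand":1,"tx":-0.001,"ty":0,"tz":0,"turn":0}
    - {"hand":1,"tx":-0.0013,"ty":0,"tz":0,"turn":0}
    - {"hand":1,"tx":-0.0017,"ty":0,"tz":0,"turn":0}
    - {"hand":1,"tx":-0.002,"ty":0,"tz":0,"turn":0}
    - {"hand":1,"tx":-0.0023,"ty":0,"tz":0,"turn":0}
    - {"hand":1,"tx":-0.0027,"ty":0,"tz":0,"turn":0}
    - {"hand":1,"tx":-0.003,"ty":0,"tz":0,"turn":0}
    - {"hand":1,"tx":-0.0033,"ty":0,"tz":0,"turn":0}

```text
time_s: 28.8
tcp_pos: [0.5388, 0.1621, 0.2092]
eef_rot: [-180.0, -0.0, -89.9]
contact_force: [0.1, -0.6, -3.8]
gripper_width: 0.0089
gripper_force: 60.0
```

Run:
```python
from h import *
hook(14)
c=cap("top","pics/t5.png");cap("scene","pics/s5.png")
f=lambda n,x,y:cv2.resize(cv2.imread(n)[y:y+60,x:x+50],None,fx=8,fy=8,interpolation=cv2.INTER_CUBIC)
cv2.imwrite("pics/m5.png",np.hstack([f("pics/t4.png",200,155),f("pics/t5.png",200,155)]))
for x in (.514,): print(proj(c,(x,.081,.2)))
```

```text
[0.517 0.517 0.517 0.517 0.517 0.517 0.517 0.517 0.517 0.517 0.517 0.517
 0.517 0.517] 29.5 [0.5387807  0.16212717 0.20913579] [-0.72349696 -0.23709469 -2.77643797]
[223.03672609 195.10780771]
```

View pics/m5.png

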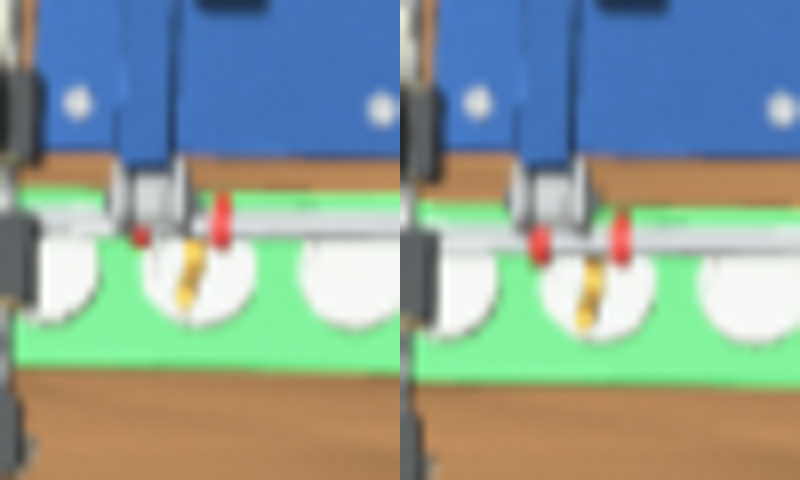

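Emit:
drive_tool:
  commands:
    - {"hand":1,"tx":-0.0003,"ty":0,"tz":0,"turn":0}
    - {"hand":1,"tx":-0.0007,"ty":0,"tz":0,"turn":0}
    - {"hand":1,"tx":-0.001,"ty":0,"tz":0,"turn":0}
    - {"hand":1,"tx":-0.0013,"ty":0,"tz":0,"turn":0}
    - {"hand":1,"tx":-0.0017,"ty":0,"tz":0,"turn":0}
    - {"hand":1,"tx":-0.002,"ty":0,"tz":0,"turn":0}
    - {"hand":1,"tx":-0.0023,"ty":0,"tz":0,"turn":0}
    - {"hand":1,"tx":-0.0027,"ty":0,"tz":0,"turn":0}
    - {"hand":1,"tx":-0.003,"ty":0,"tz":0,"turn":0}
    - {"hand":1,"tx":-0.0033,"ty":0,"tz":0,"turn":0}

```text
time_s: 30.6
tcp_pos: [0.5368, 0.1621, 0.2092]
eef_rot: [-180.0, -0.0, -89.9]
contact_force: [0.1, -0.0, -3.8]
gripper_width: 0.0093
gripper_force: 60.0
```

```bash
cat >> h.py <<'E'
def edge():
    # sub-pixel tip end along the column through the tip (yellow = low blue vs. white cap / green plate)
    c=cap("top");f=c["frame"].astype(float)
    y=(f[:,:,0]-f[:,:,2]).clip(0);p=y[180:205,219:228].max(1);print("profile",p.astype(int).tolist())
E
python3 -c "
from h import *
hook(6);edge()"
```

```text
[0.514 0.514 0.514 0.514 0.514 0.514] 30.9 [0.53680229 0.16215289 0.20917299] [ 0.20808994 -0.60862151 -2.46315139]
profile [89, 45, 90, 151, 155, 148, 150, 147, 96, 116, 132, 132, 115, 108, 128, 138, 112, 46, 0, 0, 0, 0, 0, 22, 81]
```

Emit:
drive_tool:
  commands:
    - {"hand":1,"tx":-0.0003,"ty":0,"tz":0,"turn":0}
    - {"hand":1,"tx":-0.0007,"ty":0,"tz":0,"turn":0}
    - {"hand":1,"tx":-0.001,"ty":0,"tz":0,"turn":0}
    - {"hand":1,"tx":-0.0013,"ty":0,"tz":0,"turn":0}
    - {"hand":1,"tx":-0.0017,"ty":0,"tz":0,"turn":0}
    - {"hand":1,"tx":-0.002,"ty":0,"tz":0,"turn":0}
    - {"hand":1,"tx":-0.0023,"ty":0,"tz":0,"turn":0}
    - {"hand":1,"tx":-0.0027,"ty":0,"tz":0,"turn":0}
    - {"hand":1,"tx":-0.003,"ty":0,"tz":0,"turn":0}
    - {"hand":1,"tx":-0.0033,"ty":0,"tz":0,"turn":0}

```text
time_s: 31.95
tcp_pos: [0.5348, 0.1621, 0.2091]
eef_rot: [-180.0, -0.0, -89.9]
contact_force: [0.1, -0.1, -3.9]
gripper_width: 0.0097
gripper_force: 60.0
```

```bash
python3 -c "
from h import *
edge();hook(14);edge()"
```

```text
profile [93, 76, 56, 112, 153, 149, 148, 155, 141, 90, 125, 133, 132, 113, 107, 131, 132, 111, 31, 0, 0, 0, 0, 0, 62]
[0.511 0.511 0.511 0.511 0.511 0.511 0.511 0.511 0.511 0.511 0.511 0.511
 0.511 0.511] 32.7 [0.53482623 0.1621477  0.20915645] [ 0.6142003   0.44570567 -2.78561282]
profile [93, 76, 55, 112, 153, 148, 148, 155, 142, 89, 125, 133, 132, 114, 106, 131, 132, 109, 28, 0, 0, 0, 0, 0, 63]
```

Emit:
drive_tool:
  commands:
    - {"hand":1,"tx":-0.0003,"ty":0,"tz":0,"turn":0}
    - {"hand":1,"tx":-0.0007,"ty":0,"tz":0,"turn":0}
    - {"hand":1,"tx":-0.001,"ty":0,"tz":0,"turn":0}
    - {"hand":1,"tx":-0.0013,"ty":0,"tz":0,"turn":0}
    - {"hand":1,"tx":-0.0017,"ty":0,"tz":0,"turn":0}
    - {"hand":1,"tx":-0.002,"ty":0,"tz":0,"turn":0}
    - {"hand":1,"tx":-0.0023,"ty":0,"tz":0,"turn":0}
    - {"hand":1,"tx":-0.0027,"ty":0,"tz":0,"turn":0}
    - {"hand":1,"tx":-0.003,"ty":0,"tz":0,"turn":0}
    - {"hand":1,"tx":-0.0033,"ty":0,"tz":0,"turn":0}

```text
time_s: 33.75
tcp_pos: [0.5328, 0.1621, 0.2092]
eef_rot: [-180.0, -0.0, -89.9]
contact_force: [-0.3, 0.0, -3.2]
gripper_width: 0.0093
gripper_force: 60.0
```

```bash
python3 -c "
from h import *
edge()"
```

```text
profile [95, 90, 52, 64, 136, 158, 148, 150, 154, 126, 125, 133, 133, 114, 110, 137, 130, 96, 30, 0, 0, 0, 0, 0, 6]
```

Emit:
drive_tool:
  commands:
    - {"hand":1,"tx":-0.0003,"ty":0,"tz":0,"turn":0}
    - {"hand":1,"tx":-0.0007,"ty":0,"tz":0,"turn":0}
    - {"hand":1,"tx":-0.001,"ty":0,"tz":0,"turn":0}
    - {"hand":1,"tx":-0.0013,"ty":0,"tz":0,"turn":0}
    - {"hand":1,"tx":-0.0017,"ty":0,"tz":0,"turn":0}
    - {"hand":1,"tx":-0.002,"ty":0,"tz":0,"turn":0}
    - {"hand":1,"tx":-0.0023,"ty":0,"tz":0,"turn":0}
    - {"hand":1,"tx":-0.0027,"ty":0,"tz":0,"turn":0}
    - {"hand":1,"tx":-0.003,"ty":0,"tz":0,"turn":0}
    - {"hand":1,"tx":-0.0033,"ty":0,"tz":0,"turn":0}

```text
time_s: 34.8
tcp_pos: [0.5308, 0.1622, 0.2092]
eef_rot: [-180.0, -0.0, -89.9]
contact_force: [-0.1, 0.1, -3.5]
gripper_width: 0.009
gripper_force: 60.0
```

```bash
python3 -c "
from h import *
edge();hook(8);edge()"
```

```text
profile [94, 95, 85, 44, 73, 147, 156, 150, 152, 151, 111, 135, 132, 113, 107, 132, 130, 91, 17, 5, 0, 0, 0, 0, 0]
[0.511 0.511 0.511 0.511 0.511 0.511 0.511 0.511] 35.25 [0.53087048 0.16214404 0.20917368] [ 0.71293186 -0.7946541  -3.4262592 ]
profile [94, 94, 85, 42, 74, 147, 157, 150, 151, 151, 111, 134, 132, 114, 109, 137, 130, 91, 16, 4, 0, 0, 0, 0, 0]
```

Run:
```python
from h import *
c=cap("top");f=c["frame"].astype(int)
for u in(219,222,225,234,238): print(u,[tuple(int(k) for k in f[v,u]) for v in range(178,188)])
for v in(183.5,184,184.5): print("bar rear edge top",v,atz(c,223,v,.2325)[0])
for v in(196.5,197,197.5,198): print("tip",v,atz(c,223,v,.198)[0])
print("pred bar rear/front rows",proj(c,(.5268,.081,.2325)),proj(c,(.5368,.081,.2325)))
```

```text
219 [(201, 206, 206), (203, 208, 208), (202, 207, 207), (191, 194, 192), (165, 174, 165), (133, 194, 142), (130, 226, 144), (158, 228, 165), (193, 216, 194), (213, 212, 210)]
222 [(195, 200, 201), (194, 199, 200), (194, 198, 199), (188, 192, 193), (159, 162, 161), (118, 124, 116), (111, 113, 83), (147, 148, 115), (191, 194, 184), (211, 215, 215)]
225 [(162, 122, 84), (152, 118, 84), (154, 119, 86), (156, 118, 82), (169, 141, 92), (153, 217, 130), (137, 234, 149), (174, 225, 174), (205, 212, 196), (215, 206, 206)]
234 [(183, 134, 88), (184, 135, 89), (186, 137, 91), (186, 138, 91), (180, 149, 96), (155, 225, 139), (133, 243, 158), (141, 236, 162), (184, 224, 195), (208, 217, 214)]
238 [(184, 136, 89), (184, 137, 90), (186, 136, 89), (186, 137, 90), (180, 142, 92), (152, 191, 114), (131, 231, 143), (139, 235, 159), (184, 223, 194), (209, 217, 215)]
bar rear edge top 183.5 0.5420562586790068
bar rear edge top 184 0.5406543442255733
bar rear edge top 184.5 0.5392529874065488
tip 196.5 0.5102625703280121
tip 197 0.5088258054593334
tip 197.5 0.5073896091474004
tip 198 0.5059539810547962
pred bar rear/front rows [222.14931228 188.94119973] [222.2403545  185.36614453]
```

Emit:
drive_tool:
  commands:
    - {"hand":1,"tx":0,"ty":0,"tz":-0.003,"turn":0}
    - {"hand":1,"tx":0,"ty":0,"tz":-0.006,"turn":0}
    - {"hand":1,"tx":0,"ty":0,"tz":-0.009,"turn":0}
    - {"hand":1,"tx":0,"ty":0,"tz":-0.012,"turn":0}
    - {"hand":1,"tx":0,"ty":0,"tz":-0.015,"turn":0}
    - {"hand":1,"tx":0,"ty":0,"tz":-0.018,"turn":0}
    - {"hand":1,"tx":0,"ty":0,"tz":-0.021,"turn":0}
    - {"hand":1,"tx":0,"ty":0,"tz":-0.024,"turn":0}
    - {"hand":1,"tx":0,"ty":0,"tz":-0.027,"turn":0}
    - {"hand":1,"tx":0,"ty":0,"tz":-0.03,"turn":0}

```text
time_s: 36.35
tcp_pos: [0.5309, 0.1622, 0.191]
eef_rot: [-180.0, -0.0, -89.9]
contact_force: [-0.5, -0.3, -3.4]
gripper_width: 0.009
gripper_force: 60.0
```

```bash
python3 -c "
from h import *
edge();hook(2)"
```

```text
profile [95, 95, 93, 83, 40, 70, 140, 146, 139, 139, 134, 116, 131, 114, 108, 132, 130, 91, 15, 2, 1, 0, 0, 0, 0]
[0.511 0.511] 36.5 [0.53079318 0.16209357 0.19101763] [-0.13403626 -0.13281561 -3.90744674]
```

Emit:
drive_tool:
  commands:
    - {"hand":1,"tx":0,"ty":0,"tz":-0.003,"turn":0}
    - {"hand":1,"tx":0,"ty":0,"tz":-0.006,"turn":0}
    - {"hand":1,"tx":0,"ty":0,"tz":-0.009,"turn":0}
    - {"hand":1,"tx":0,"ty":0,"tz":-0.012,"turn":0}
    - {"hand":1,"tx":0,"ty":0,"tz":-0.015,"turn":0}
    - {"hand":1,"tx":0,"ty":0,"tz":-0.018,"turn":0}
    - {"hand":1,"tx":0,"ty":0,"tz":-0.021,"turn":0}
    - {"hand":1,"tx":0,"ty":0,"tz":-0.024,"turn":0}
    - {"hand":1,"tx":0,"ty":0,"tz":-0.027,"turn":0}
    - {"hand":1,"tx":0,"ty":0,"tz":-0.03,"turn":0}

```text
time_s: 37.5
tcp_pos: [0.5309, 0.1622, 0.173]
eef_rot: [-180.0, 0.0, -89.9]
contact_force: [0.1, 0.5, -3.8]
gripper_width: 0.0093
gripper_force: 60.0
```

Run:
```python
from h import *
edge();hook(2)
cap("top","pics/t6.png");cap("scene","pics/s6.png")
f=lambda n,x,y:cv2.resize(cv2.imread(n)[y:y+60,x:x+50],None,fx=8,fy=8,interpolation=cv2.INTER_CUBIC)
cv2.imwrite("pics/m6.png",np.hstack([f("pics/s6.png",250,170),f("pics/t6.png",200,155)]))
```

```text
profile [94, 94, 93, 91, 77, 63, 67, 121, 118, 109, 112, 108, 116, 110, 107, 137, 131, 92, 15, 2, 2, 0, 0, 0, 0]
[0.511 0.511] 37.65 [0.53077622 0.16208257 0.17302593] [-0.3201276  -0.05641621 -3.384572  ]
```

View pics/m6.png

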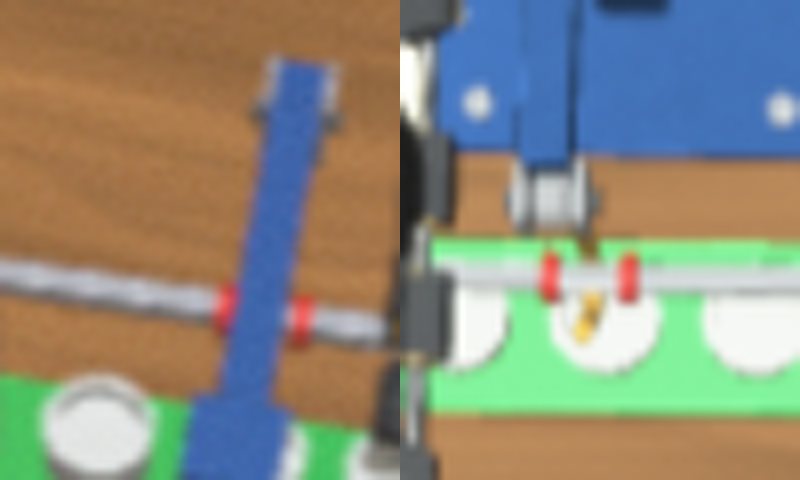

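The bar is inside the throat, with collars at (550,278) and (628,278) and the hook tip between them at about (585,335). The hook hasn't moved. I'll lower the last part slowly.

Emit:
drive_tool:
  commands:
    - {"hand":1,"tx":0,"ty":0,"tz":-0.0017,"turn":0}
    - {"hand":1,"tx":0,"ty":0,"tz":-0.0034,"turn":0}
    - {"hand":1,"tx":0,"ty":0,"tz":-0.005,"turn":0}
    - {"hand":1,"tx":0,"ty":0,"tz":-0.0067,"turn":0}
    - {"hand":1,"tx":0,"ty":0,"tz":-0.0084,"turn":0}
    - {"hand":1,"tx":0,"ty":0,"tz":-0.01,"turn":0}
    - {"hand":1,"tx":0,"ty":0,"tz":-0.0117,"turn":0}
    - {"hand":1,"tx":0,"ty":0,"tz":-0.0134,"turn":0}
    - {"hand":1,"tx":0,"ty":0,"tz":-0.015,"turn":0}
    - {"hand":1,"tx":0,"ty":0,"tz":-0.0167,"turn":0}

```text
time_s: 38.75
tcp_pos: [0.5309, 0.1622, 0.1631]
eef_rot: [-180.0, 0.0, -89.9]
contact_force: [-0.0, 0.7, -3.9]
gripper_width: 0.0093
gripper_force: 60.0
```

Emit:
drive_tool:
  commands:
    - {"hand":1,"tx":0,"ty":0,"tz":-0.0007,"turn":0}
    - {"hand":1,"tx":0,"ty":0,"tz":-0.0014,"turn":0}
    - {"hand":1,"tx":0,"ty":0,"tz":-0.002,"turn":0}
    - {"hand":1,"tx":0,"ty":0,"tz":-0.0027,"turn":0}
    - {"hand":1,"tx":0,"ty":0,"tz":-0.0034,"turn":0}
    - {"hand":1,"tx":0,"ty":0,"tz":-0.004,"turn":0}
    - {"hand":1,"tx":0,"ty":0,"tz":-0.0047,"turn":0}
    - {"hand":1,"tx":0,"ty":0,"tz":-0.0054,"turn":0}
    - {"hand":1,"tx":0,"ty":0,"tz":-0.006,"turn":0}
    - {"hand":1,"tx":0,"ty":0,"tz":-0.0067,"turn":0}

```text
time_s: 39.75
tcp_pos: [0.531, 0.1622, 0.1593]
eef_rot: [-180.0, 0.0, -89.9]
contact_force: [0.3, -0.4, -1.8]
gripper_width: 0.0093
gripper_force: 60.0
```

```bash
python3 -c "
from h import *
edge();hook(2);print(r.get_state()['moment'])"
```

```text
profile [94, 95, 94, 93, 89, 69, 85, 110, 145, 141, 142, 148, 122, 104, 128, 128, 89, 17, 2, 1, 2, 2, 0, 0, 0]
[0.514 0.514] 39.9 [0.53098163 0.1621806  0.15925672] [-0.92273498  0.49547446 -1.80345722]
[ 0.15506079  0.05183333 -0.01619345]
```

Emit:
drive_tool:
  commands:
    - {"hand":1,"tx":-0.0005,"ty":0,"tz":0,"turn":0}
    - {"hand":1,"tx":-0.001,"ty":0,"tz":0,"turn":0}
    - {"hand":1,"tx":-0.0015,"ty":0,"tz":0,"turn":0}
    - {"hand":1,"tx":-0.002,"ty":0,"tz":0,"turn":0}
    - {"hand":1,"tx":-0.0025,"ty":0,"tz":0,"turn":0}
    - {"hand":1,"tx":-0.003,"ty":0,"tz":0,"turn":0}
    - {"hand":1,"tx":-0.0035,"ty":0,"tz":0,"turn":0}
    - {"hand":1,"tx":-0.004,"ty":0,"tz":0,"turn":0}
    - {"hand":1,"tx":-0.004,"ty":0,"tz":0,"turn":0}

```text
time_s: 40.8
tcp_pos: [0.5284, 0.1622, 0.1592]
eef_rot: [-180.0, 0.0, -89.9]
contact_force: [0.5, -0.0, -1.3]
gripper_width: 0.0094
gripper_force: 60.0
```

```bash
python3 -c "
from h import *
edge()
F=[]
for i in range(4): cap('scene');F.append(r.get_state()['contact_force'])
print(np.mean(F,0))"
```

```text
profile [94, 94, 93, 92, 92, 88, 75, 87, 119, 145, 141, 143, 147, 115, 105, 137, 124, 65, 10, 2, 1, 1, 1, 0, 0]
[ 0.16899155  0.49067049 -1.45983096]
```

Emit:
drive_tool:
  commands:
    - {"hand":1,"tx":-0.0003,"ty":0,"tz":-0.0003,"turn":0}
    - {"hand":1,"tx":-0.0006,"ty":0,"tz":-0.0006,"turn":0}
    - {"hand":1,"tx":-0.001,"ty":0,"tz":-0.0009,"turn":0}
    - {"hand":1,"tx":-0.001,"ty":0,"tz":-0.0012,"turn":0}
    - {"hand":1,"tx":-0.001,"ty":0,"tz":-0.0015,"turn":0}
    - {"hand":1,"tx":-0.001,"ty":0,"tz":-0.0018,"turn":0}
    - {"hand":1,"tx":-0.001,"ty":0,"tz":-0.0021,"turn":0}
    - {"hand":1,"tx":-0.001,"ty":0,"tz":-0.0021,"turn":0}

```text
time_s: 41.85
tcp_pos: [0.528, 0.1621, 0.1579]
eef_rot: [-180.0, 0.0, -89.9]
contact_force: [0.9, 0.3, -0.9]
gripper_width: 0.009
gripper_force: 60.0
```

```bash
python3 -c "
from h import *
edge()
F=[];M=[]
for i in range(4): cap('scene');s=r.get_state();F.append(s['contact_force']);M.append(s['moment'])
print(np.mean(F,0),np.mean(M,0),s['tcp_pos'])"
```

```text
profile [94, 94, 94, 92, 93, 89, 75, 88, 107, 139, 139, 142, 149, 131, 101, 132, 135, 92, 15, 2, 1, 1, 1, 0, 0]
[ 0.30990545  0.69486899 -0.26457568] [0.15004547 0.02545028 0.02428076] [0.52788886 0.16214815 0.15791251]
```

Emit:
drive_tool:
  commands:
    - {"hand":1,"tx":0,"ty":0,"tz":0,"turn":0}
    - {"hand":1,"tx":0,"ty":0,"tz":0,"turn":0}
    - {"hand":1,"tx":0,"ty":0,"tz":0,"turn":0}
    - {"hand":1,"tx":0,"ty":0,"tz":0,"turn":0}
    - {"hand":1,"tx":0,"ty":0,"tz":0,"turn":0}
  grip_force: 4

```text
time_s: 42.6
tcp_pos: [0.5279, 0.1621, 0.1579]
eef_rot: [180.0, -0.0, -89.9]
contact_force: [0.7, 0.7, 0.1]
gripper_width: 0.0099
gripper_force: 4.0
```

Emit:
drive_tool:
  commands:
    - {"hand":0.86,"tx":0,"ty":0,"tz":0,"turn":0}
    - {"hand":0.84,"tx":0,"ty":0,"tz":0,"turn":0}
    - {"hand":0.82,"tx":0,"ty":0,"tz":0,"turn":0}
    - {"hand":0.8,"tx":0,"ty":0,"tz":0,"turn":0}
    - {"hand":0.75,"tx":0,"ty":0,"tz":0,"turn":0}
    - {"hand":0.7,"tx":0,"ty":0,"tz":0,"turn":0}
    - {"hand":0.6,"tx":0,"ty":0,"tz":0,"turn":0}
    - {"hand":0.5,"tx":0,"ty":0,"tz":0,"turn":0}

```text
time_s: 43.4
tcp_pos: [0.5278, 0.1621, 0.1579]
eef_rot: [180.0, -0.0, -89.9]
contact_force: [0.4, 0.6, -0.9]
gripper_width: 0.0369
gripper_force: 0.0
```

```bash
python3 -c "
from h import *
for i in range(5): edge()
s=r.get_state();print(s['contact_force'],s['gripper_width'],s['time_s'])"
```

```text
profile [94, 94, 93, 88, 67, 62, 84, 110, 144, 137, 140, 148, 121, 106, 132, 129, 92, 16, 2, 1, 1, 0, 0, 0, 0]
profile [95, 94, 93, 90, 68, 61, 84, 106, 151, 142, 140, 148, 129, 102, 126, 127, 90, 17, 2, 1, 2, 0, 0, 0, 0]
profile [94, 94, 93, 91, 71, 62, 84, 92, 149, 142, 140, 148, 132, 101, 128, 135, 93, 18, 2, 1, 1, 0, 0, 0, 0]
profile [95, 94, 93, 91, 71, 61, 83, 93, 150, 143, 141, 149, 132, 101, 127, 138, 103, 18, 2, 1, 1, 0, 0, 0, 0]
profile [93, 95, 94, 90, 69, 61, 85, 104, 152, 143, 140, 149, 132, 102, 129, 132, 91, 17, 2, 1, 2, 0, 0, 0, 0]
[-0.60377998  0.14462929  0.16516996] 0.04359526645236877 43.65
```

Emit:
drive_tool:
  commands:
    - {"hand":0.3,"tx":0,"ty":0,"tz":0,"turn":0}
    - {"hand":0.3,"tx":0,"ty":0,"tz":0,"turn":0}
    - {"hand":0.3,"tx":0,"ty":0,"tz":0.01,"turn":0}
    - {"hand":0.3,"tx":0,"ty":0,"tz":0.02,"turn":0}
    - {"hand":0.3,"tx":0,"ty":0,"tz":0.04,"turn":0}
    - {"hand":0.3,"tx":0,"ty":0,"tz":0.06,"turn":0}
    - {"hand":0.3,"tx":0,"ty":0,"tz":0.09,"turn":0}
    - {"hand":0.3,"tx":0,"ty":0,"tz":0.12,"turn":0}
    - {"hand":0.3,"tx":0,"ty":0.02,"tz":0.15,"turn":0}
    - {"hand":0.3,"tx":0,"ty":0.04,"tz":0.16,"turn":0}

```text
time_s: 44.65
tcp_pos: [0.5289, 0.1868, 0.2571]
eef_rot: [-179.8, 0.1, -90.0]
contact_force: [0.0, 0.3, -0.1]
gripper_width: 0.0617
gripper_force: 0.0
```

Emit:
drive_tool:
  commands:
    - {"hand":0.3,"tx":-0.03,"ty":0.03,"tz":0.03,"turn":0}
    - {"hand":0.3,"tx":-0.06,"ty":0.07,"tz":0.06,"turn":0}
    - {"hand":0.3,"tx":-0.09,"ty":0.12,"tz":0.08,"turn":0}
    - {"hand":0.3,"tx":-0.12,"ty":0.17,"tz":0.08,"turn":0}
    - {"hand":0.3,"tx":-0.14,"ty":0.2,"tz":0.08,"turn":0}
    - {"hand":0.3,"tx":-0.15,"ty":0.22,"tz":0.08,"turn":0}
    - {"hand":0.3,"tx":-0.15,"ty":0.22,"tz":0.08,"turn":0}

```text
time_s: 45.35
tcp_pos: [0.4372, 0.3195, 0.3017]
eef_rot: [180.0, -0.0, -89.8]
contact_force: [-0.3, -0.8, -0.0]
gripper_width: 0.0612
gripper_force: 0.0
```

Run:
```python
from h import *
for i in range(14):
    c=cap("top","pics/t7.png")
    m=cv2.inRange(cv2.cvtColor(c["frame"],cv2.COLOR_RGB2HSV),(45,80,100),(80,255,255));m[:, :190]=0;m[:,290:]=0;m[:150]=0;m[235:]=0
    ys,xs=np.nonzero(m);print(round(ys.mean(),2),round(xs.mean(),2),end=" | ")
cap("scene","pics/s7.png");print(r.get_state()["time_s"])
f=lambda n,x,y:cv2.resize(cv2.imread(n)[y:y+120,x:x+100],None,fx=4,fy=4,interpolation=cv2.INTER_CUBIC)
cv2.imwrite("pics/m7.png",np.hstack([f("pics/s7.png",230,140),f("pics/t7.png",180,130)]))
```

```text
197.04 227.15 | 197.02 227.28 | 197.01 227.24 | 196.94 226.85 | 196.78 226.54 | 196.28 226.27 | 196.07 226.77 | 195.95 227.35 | 195.74 227.42 | 195.59 226.97 | 195.45 226.69 | 195.43 226.67 | 195.49 226.69 | 195.63 227.21 | 46.1
```

View pics/m7.png

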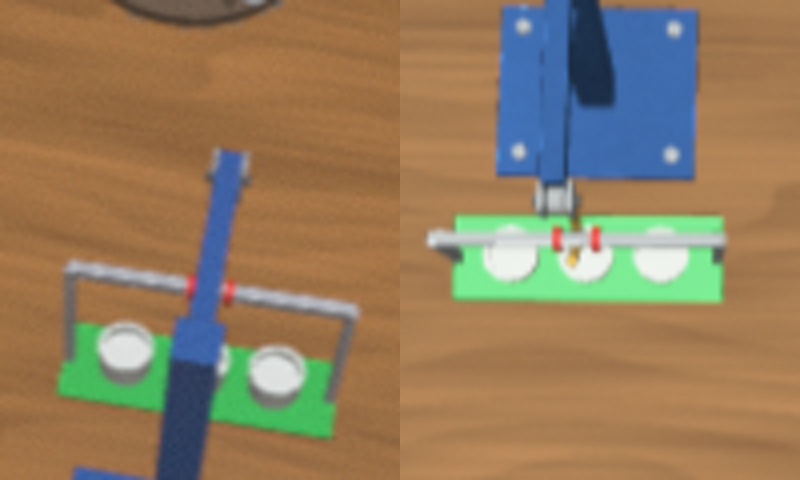

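Emit:
drive_tool:
  commands:
    - {"hand":0.3,"tx":0,"ty":0,"tz":0,"turn":0}
    - {"hand":0.3,"tx":0,"ty":0,"tz":0,"turn":0}
    - {"hand":0.3,"tx":0,"ty":0,"tz":0,"turn":0}
    - {"hand":0.3,"tx":0,"ty":0,"tz":0,"turn":0}
    - {"hand":0.3,"tx":0,"ty":0,"tz":0,"turn":0}
    - {"hand":0.3,"tx":0,"ty":0,"tz":0,"turn":0}
    - {"hand":0.3,"tx":0,"ty":0,"tz":0,"turn":0}
    - {"hand":0.3,"tx":0,"ty":0,"tz":0,"turn":0}
    - {"hand":0.3,"tx":0,"ty":0,"tz":0,"turn":0}
    - {"hand":0.3,"tx":0,"ty":0,"tz":0,"turn":0}

```text
time_s: 47.1
tcp_pos: [0.4378, 0.3181, 0.3019]
eef_rot: [180.0, 0.0, -89.9]
contact_force: [-0.7, 0.3, 0.2]
gripper_width: 0.0613
gripper_force: 0.0
```

Emit:
drive_tool:
  commands:
    - {"hand":0.3,"tx":0,"ty":0,"tz":0,"turn":0}
    - {"hand":0.3,"tx":0,"ty":0,"tz":0,"turn":0}
    - {"hand":0.3,"tx":0,"ty":0,"tz":0,"turn":0}
    - {"hand":0.3,"tx":0,"ty":0,"tz":0,"turn":0}
    - {"hand":0.3,"tx":0,"ty":0,"tz":0,"turn":0}
    - {"hand":0.3,"tx":0,"ty":0,"tz":0,"turn":0}
    - {"hand":0.3,"tx":0,"ty":0,"tz":0,"turn":0}
    - {"hand":0.3,"tx":0,"ty":0,"tz":0,"turn":0}
    - {"hand":0.3,"tx":0,"ty":0,"tz":0,"turn":0}
    - {"hand":0.3,"tx":0,"ty":0,"tz":0,"turn":0}

```text
time_s: 48.1
tcp_pos: [0.4378, 0.3181, 0.3018]
eef_rot: [180.0, -0.0, -89.9]
contact_force: [0.1, 0.8, 0.2]
gripper_width: 0.0615
gripper_force: 0.0
```

Emit:
drive_tool:
  commands:
    - {"hand":0.3,"tx":0,"ty":0,"tz":0,"turn":0}
    - {"hand":0.3,"tx":0,"ty":0,"tz":0,"turn":0}
    - {"hand":0.3,"tx":0,"ty":0,"tz":0,"turn":0}
    - {"hand":0.3,"tx":0,"ty":0,"tz":0,"turn":0}
    - {"hand":0.3,"tx":0,"ty":0,"tz":0,"turn":0}
    - {"hand":0.3,"tx":0,"ty":0,"tz":0,"turn":0}
    - {"hand":0.3,"tx":0,"ty":0,"tz":0,"turn":0}
    - {"hand":0.3,"tx":0,"ty":0,"tz":0,"turn":0}
    - {"hand":0.3,"tx":0,"ty":0,"tz":0,"turn":0}
    - {"hand":0.3,"tx":0,"ty":0,"tz":0,"turn":0}

```text
time_s: 49.1
tcp_pos: [0.4378, 0.3181, 0.3018]
eef_rot: [180.0, -0.0, -89.9]
contact_force: [0.4, 0.1, 0.0]
gripper_width: 0.0613
gripper_force: 0.0
```

Run:
```python
from h import *
for i in range(16):
    c=cap("top")
    m=cv2.inRange(cv2.cvtColor(c["frame"],cv2.COLOR_RGB2HSV),(45,80,100),(80,255,255));m[:, :190]=0;m[:,290:]=0;m[:150]=0;m[235:]=0
    ys,xs=np.nonzero(m);print(round(ys.mean(),2),round(xs.mean(),2),end=" | ")
print(r.get_state()["time_s"]);a=cap("scene")
T=lambda x,y:((x-400+.5)/4-.5+180,(y+.5)/4-.5+130)
S=lambda x,y:((x+.5)/4-.5+230,(y+.5)/4-.5+140)
for p,q in [((432,238),(355,312)),((722,241),(71,266)),((558,239),(228,293)),((597,239),(192,287))]: print(tri(c,T(*p),a,S(*q)))
```

```text
197.0 227.01 | 196.98 227.22 | 197.01 227.27 | 196.98 227.03 | 196.81 226.48 | 196.37 226.22 | 196.07 226.74 | 196.0 227.32 | 195.75 227.47 | 195.55 226.95 | 195.46 226.68 | 195.47 226.75 | 195.49 226.71 | 195.57 227.12 | 195.76 227.52 | 196.02 227.07 | 49.9
(array([0.5329891 , 0.18696217, 0.1792557 ]), np.float64(0.000998664657532747))
(array([ 0.53353178, -0.02425899,  0.17875662]), np.float64(0.0009898605272024204))
(array([0.53370873, 0.09443666, 0.17790465]), np.float64(0.0006957100094640375))
(array([0.53395006, 0.0668097 , 0.17810837]), np.float64(0.0009543927847152382))
```

The carrier hangs level and centred, with only about 2.5 mm of residual sway. I'll let it settle a little longer and then hand in.

Emit:
drive_tool:
  commands:
    - {"hand":0.3,"tx":0,"ty":0,"tz":0,"turn":0}
    - {"hand":0.3,"tx":0,"ty":0,"tz":0,"turn":0}
    - {"hand":0.3,"tx":0,"ty":0,"tz":0,"turn":0}
    - {"hand":0.3,"tx":0,"ty":0,"tz":0,"turn":0}
    - {"hand":0.3,"tx":0,"ty":0,"tz":0,"turn":0}
    - {"hand":0.3,"tx":0,"ty":0,"tz":0,"turn":0}
    - {"hand":0.3,"tx":0,"ty":0,"tz":0,"turn":0}
    - {"hand":0.3,"tx":0,"ty":0,"tz":0,"turn":0}
    - {"hand":0.3,"tx":0,"ty":0,"tz":0,"turn":0}
    - {"hand":0.3,"tx":0,"ty":0,"tz":0,"turn":0}

```text
time_s: 50.95
tcp_pos: [0.4378, 0.3181, 0.3019]
eef_rot: [-180.0, 0.0, -89.9]
contact_force: [-0.0, -0.8, -1.1]
gripper_width: 0.0613
gripper_force: 0.0
```

Emit:
drive_tool:
  commands:
    - {"hand":0.3,"tx":0,"ty":0,"tz":0,"turn":0}
    - {"hand":0.3,"tx":0,"ty":0,"tz":0,"turn":0}
    - {"hand":0.3,"tx":0,"ty":0,"tz":0,"turn":0}
    - {"hand":0.3,"tx":0,"ty":0,"tz":0,"turn":0}
    - {"hand":0.3,"tx":0,"ty":0,"tz":0,"turn":0}
    - {"hand":0.3,"tx":0,"ty":0,"tz":0,"turn":0}
    - {"hand":0.3,"tx":0,"ty":0,"tz":0,"turn":0}
    - {"hand":0.3,"tx":0,"ty":0,"tz":0,"turn":0}
    - {"hand":0.3,"tx":0,"ty":0,"tz":0,"turn":0}
    - {"hand":0.3,"tx":0,"ty":0,"tz":0,"turn":0}

```text
time_s: 51.95
tcp_pos: [0.4379, 0.3181, 0.3019]
eef_rot: [180.0, 0.0, -89.9]
contact_force: [0.2, 0.5, -0.1]
gripper_width: 0.0614
gripper_force: 0.0
```

Emit:
drive_tool:
  commands:
    - {"hand":0.3,"tx":0,"ty":0,"tz":0,"turn":0}
    - {"hand":0.3,"tx":0,"ty":0,"tz":0,"turn":0}
    - {"hand":0.3,"tx":0,"ty":0,"tz":0,"turn":0}
    - {"hand":0.3,"tx":0,"ty":0,"tz":0,"turn":0}
    - {"hand":0.3,"tx":0,"ty":0,"tz":0,"turn":0}
    - {"hand":0.3,"tx":0,"ty":0,"tz":0,"turn":0}
    - {"hand":0.3,"tx":0,"ty":0,"tz":0,"turn":0}
    - {"hand":0.3,"tx":0,"ty":0,"tz":0,"turn":0}
    - {"hand":0.3,"tx":0,"ty":0,"tz":0,"turn":0}
    - {"hand":0.3,"tx":0,"ty":0,"tz":0,"turn":0}

```text
time_s: 52.95
tcp_pos: [0.4379, 0.3181, 0.3019]
eef_rot: [-180.0, 0.0, -89.9]
contact_force: [0.2, -0.3, -0.1]
gripper_width: 0.0612
gripper_force: 0.0
```

Emit:
drive_tool:
  commands:
    - {"hand":0.3,"tx":0,"ty":0,"tz":0,"turn":0}
    - {"hand":0.3,"tx":0,"ty":0,"tz":0,"turn":0}
    - {"hand":0.3,"tx":0,"ty":0,"tz":0,"turn":0}
    - {"hand":0.3,"tx":0,"ty":0,"tz":0,"turn":0}
    - {"hand":0.3,"tx":0,"ty":0,"tz":0,"turn":0}
    - {"hand":0.3,"tx":0,"ty":0,"tz":0,"turn":0}
    - {"hand":0.3,"tx":0,"ty":0,"tz":0,"turn":0}
    - {"hand":0.3,"tx":0,"ty":0,"tz":0,"turn":0}
    - {"hand":0.3,"tx":0,"ty":0,"tz":0,"turn":0}
    - {"hand":0.3,"tx":0,"ty":0,"tz":0,"turn":0}

```text
time_s: 53.95
tcp_pos: [0.4379, 0.3181, 0.3019]
eef_rot: [180.0, -0.0, -89.9]
contact_force: [-0.7, -0.3, -0.3]
gripper_width: 0.0615
gripper_force: 0.0
```

Emit:
drive_tool:
  commands:
    - {"hand":0.3,"tx":0,"ty":0,"tz":0,"turn":0}
    - {"hand":0.3,"tx":0,"ty":0,"tz":0,"turn":0}
    - {"hand":0.3,"tx":0,"ty":0,"tz":0,"turn":0}
    - {"hand":0.3,"tx":0,"ty":0,"tz":0,"turn":0}
    - {"hand":0.3,"tx":0,"ty":0,"tz":0,"turn":0}
    - {"hand":0.3,"tx":0,"ty":0,"tz":0,"turn":0}
    - {"hand":0.3,"tx":0,"ty":0,"tz":0,"turn":0}
    - {"hand":0.3,"tx":0,"ty":0,"tz":0,"turn":0}
    - {"hand":0.3,"tx":0,"ty":0,"tz":0,"turn":0}
    - {"hand":0.3,"tx":0,"ty":0,"tz":0,"turn":0}

```text
time_s: 54.95
tcp_pos: [0.4379, 0.3182, 0.3019]
eef_rot: [-180.0, 0.0, -89.9]
contact_force: [0.3, -0.4, 0.5]
gripper_width: 0.0613
gripper_force: 0.0
```

Emit:
drive_tool:
  commands:
    - {"hand":0.3,"tx":0,"ty":0,"tz":0,"turn":0}
    - {"hand":0.3,"tx":0,"ty":0,"tz":0,"turn":0}
    - {"hand":0.3,"tx":0,"ty":0,"tz":0,"turn":0}
    - {"hand":0.3,"tx":0,"ty":0,"tz":0,"turn":0}
    - {"hand":0.3,"tx":0,"ty":0,"tz":0,"turn":0}
    - {"hand":0.3,"tx":0,"ty":0,"tz":0,"turn":0}
    - {"hand":0.3,"tx":0,"ty":0,"tz":0,"turn":0}
    - {"hand":0.3,"tx":0,"ty":0,"tz":0,"turn":0}
    - {"hand":0.3,"tx":0,"ty":0,"tz":0,"turn":0}
    - {"hand":0.3,"tx":0,"ty":0,"tz":0,"turn":0}

```text
time_s: 55.95
tcp_pos: [0.4378, 0.3181, 0.3018]
eef_rot: [180.0, -0.0, -89.9]
contact_force: [0.7, -0.4, -0.2]
gripper_width: 0.0614
gripper_force: 0.0
```

```bash
python3 -c "
from h import *
print(r.get_state()['time_s']); print(r.close_job())"
```

```text
55.95
the job is handed in; nothing more can be done
None
```

The carrier hangs on the hook by the middle of its bar, level to about 0.5 mm and clear of the table; the job is handed in at 56 s, and when last measured (50 s) it still swayed about ±2.5 mm with no visible decay.

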